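# Check a frame for square by its diagonals, true it and set the stops

## Robot

A 7-joint arm with a two-finger parallel gripper is mounted at the origin on a cart in front of the work surface, level with it; the furniture and walls round the work are solid. World frame = base frame: x ahead of the robot, y to its left, z up, the work surface at z = 0. Lengths are in m, angles in rad, forces in N, time in s.
With the tool pointing down it reaches from about 0.425 to 0.875 m from the base axis. Payload 4.7 kg.
Tool frame: the origin (TCP) lies at the very end of the fingers, on their centre line; the grasp point (between the pads) lies 19 mm behind it; z points along the fingers, y is the line along which they close (so a half turn about z gives the same grasp; the last joint's range is limited). The gripper opens to 87 mm and grips with 3 to 60 N. Pads are 19 mm wide; open, the fingers measure 117 mm over their backs; the gripper's body (75 mm by 190 mm) begins 51 mm behind the grasp point.
Start: joints at [-1.234, 0.321, -0.07, 1.45, 0.023, 1.371, -0.057], TCP at [0.206, 0.616, 0.223] pointing down, gripper open.
Joint ranges: [-2.86, 2.86], [-0.3, 2.09], [-1.38, 1.24], [0.06, 2.45], [-1.56, 4.7], [0.09, 2.05], [-2.69, 2.69]. Speed limits (rad/s): [2.57, 2.57, 3.14, 3.14, 3.14, 3.14, 3.14].

## Interface

Orientations are given as a rotation vector (axis times angle).
In Python, from bench import ctrl, get_image, job gives the robot as it stands.
- The arm moves only by the shell command python3 -m crank 'ROWS' [FORCE]. ROWS is JSON, a list that holds one entry, the list of rows, each a list of 5 numbers: the shift along the tool's x, y, z in mm, then the turn about the tool's z in rad, then the closure, from -1 (fully open) to 1 (shut), so that 0 is half open. A call has 1 to 10 rows; each row shifts and turns the commanded pose from where the row before left it, along the tool's axes as they then stand; what a row does not reach is not made up. A row lasts 1/12 s, in which the tool goes at most 41.7 mm and 7.16 degrees, less where a joint would pass 70% of its speed; a pose out of reach is approached as far as the arm can. A call with a gripper value outside its range is refused whole. The fingers move at their own pace and stop on an object; FORCE is the grip in N (left out, the last holds). Time passes only in rows, so rows that do not move let the fingers close. It gives the time, the measured TCP pose, the force, the opening and the grip force at its end, in the units of the state.
- ctrl.get_state(): the state, without advancing time (a new reading comes with each control period).
- get_image(name): name is "side" or "top" or "wrist"; returns a dict with "pixels" (384x512x3 uint8, red, green, blue), "fx", "fy", "cx", "cy" (pixels), "T" (4x4, takes a point from camera to world coordinates); the wrist camera has in their place "T_tool_cam" (4x4, takes a point from camera to tool coordinates, whose origin is the TCP and whose axes are the flange's). Camera axes: x right, y down, z forward; pixel columns grow to the right and rows downward; lengths in m; the calibration is good to about 2 mm. The wrist camera is an equidistant fisheye: a pixel r from the principal point sees the ray r / f radians off the axis. A picture is of the moment at which its call begins: read the wrist's pose just before it. There is no depth.
- job.close_job(): hands the job in; it is judged then, once.
The state is a dict: "time": time; "joint_positions": joint angles; "qd": joint speeds; "joint_torque": joint torques, N m; "position": TCP position; "tool_rot": TCP orientation; "ft_force": force on the tool from outside, world axes, zero at the start; "torque": the same for the moment, N m; "grip_width": opening from 0.0 (shut) to 1.0 (fully open); "grip_force": force on a finger pad.
Only numpy, scipy, OpenCV 4.12 (cv2) and the standard library are available. Lean on these libraries where they do the work, as an engineer would, in place of code of your own. Each camera call takes 0.05 s, during which the arm holds its last target. There are 200 camera calls.

## Task

Check the aluminium frame for square with the hook rule: hook it over the red corner bolt and draw the slide out until the hook is snug and the jaw bears on the bolt diagonally opposite, then, having pushed the slide back, do the same from the blue bolt across the other diagonal. If the two readings differ, shift the moving rail by its black block until the diagonals agree to within 4 mm, and lay the rule back on its black mat the way it lay, flat, along the mat and over its whole length. Last, stand every stop post from the blue rack upright and fully home in the pockets of the board inside the frame, and leave the jar, label roll and beaker where they are.

Things in the scene. Friction and masses are not known exactly. Their poses are not given: they have to be found in the camera images.
- board: plywood board 250 x 190 x 30 mm, fixed on the desk; origin at the centre of its underside, x along the 250 mm side (roughly away from the robot). On it a frame of four aluminium bars 20 mm wide, tops at z = 50 mm: fixed rail along x at y = -60 mm, moving rail parallel to it at y = +60 mm, two 120 mm links pivoted at the corner bolts; it racks like a parallelogram, at most 24 mm either way
- bolt_red (a point): top centre of the red corner bolt, on the fixed rail at board x = -80, y = -60 mm. All four bolts stand upright, 16 mm diameter, 20 mm tall above the bars, tops 70 mm above the desk; bolt centres are 160 mm apart along the rails, 120 mm along the links, and both diagonals are 200 mm when square
- bolt_plain_moving (a point): top centre of the dark bolt diagonally opposite to the red one, on the moving rail; at board x = +80, y = +60 mm when the frame is square
- bolt_blue (a point): top centre of the blue bolt, on the moving rail; at board x = -80, y = +60 mm when the frame is square
- bolt_plain_fixed (a point): top centre of the dark bolt diagonally opposite to the blue one, on the fixed rail at board x = +80, y = -60 mm
- grip_block (a point): black block 24 x 24 mm, 30 mm tall, on the middle of the moving rail, for gripping and shifting it along board x; the point is 67 mm above the desk, the block's top 79 mm; axes parallel to the board's. The rail takes about 10 N to shift and stays where it is left; 1 mm of shift to +x lengthens the red diagonal by 0.8 mm and shortens the blue one by 0.8 mm
- pocket_1 (a point): centre of the mouth of pocket 1 in the board inside the frame (board x = 48, y = 26 mm): round bore 27 mm wide, 25 mm deep, mouth 30 mm above the desk
- pocket_2 (a point): centre of the mouth of pocket 2 in the board inside the frame (board x = 48, y = -26 mm): round bore 27 mm wide, 25 mm deep, mouth 30 mm above the desk
- pocket_3 (a point): centre of the mouth of pocket 3 in the board inside the frame (board x = -48, y = 26 mm): round bore 27 mm wide, 25 mm deep, mouth 30 mm above the desk
- pocket_4 (a point): centre of the mouth of pocket 4 in the board inside the frame (board x = -48, y = -26 mm): round bore 27 mm wide, 25 mm deep, mouth 30 mm above the desk
- rule: hook rule, loose, 0.15 kg: aluminium beam 20 mm wide, 6 mm thick, from x = -15 to +265 mm along its x axis. Origin at the hook's underside, 14 mm below the beam's underside. In use the hook is over one bolt and the beam lies on the tops of two opposite bolts (origin at z = 56 mm). Elsewhere it stands level on its hook and jaw, which both hang 14 mm below the beam
- rule_hook (a point): point on the beam's underside at rule x = 0: at the hooked bolt's top centre when the hook is drawn snug. The red hook is a bottomless cup that drops over a bolt: inside 24 mm wide (4 mm play each side), x = -8 to +18 mm (10 mm play). Drawing the slide out pulls it snug; pushing the slide back slips the beam back until the cup's other wall stops it
- rule_handle (a point): centre of the fixed black handle block on the beam at rule x = 90 mm: 34 mm long, 24 mm wide, 30 mm tall, 35 mm above the rule's origin; grasp across the beam to carry the rule; axes parallel to the rule's
- rule_jaw (a point): point of the slide at beam underside; at the opposite bolt's top centre when the jaw bears. The jaw is a fork 24 mm wide inside, open away from the hook, its back wall 8 mm before this point, prongs reaching 6 mm past it. The slide's yellow grip block (26 mm long, 24 wide, 24 tall) is centred 26 mm nearer the hook and 24 mm above this point; pinch it across the beam. Rule's axes
- slide (a joint): travel of the slide along the beam (m), 0 to 0.075, grows away from the hook: the length between bolt centres is 0.160 + this when hook and jaw both bear. Friction about 3.5 N; it stays where it is left; do not press it down while sliding it, or the beam sticks on the bolts. It starts at 0 to 0.008; it must be short of the diagonal by 10 mm or more while the hook is being lowered over a bolt
- rule_mat: thin black rubber mat 300 x 85 x 4 mm, fixed on the desk, where the rule lies at first and must lie at the end; origin at the centre of its underside, x along its length (roughly away from the robot). The rule is centred on it with its handle at mat x = -35 mm, y = 0, hook towards -x
- rack: blue rack block 190 x 50 x 30 mm, 0.9 kg, standing loose on the desk, with four bores 25 mm deep in a row along its x, 45 mm apart, in which the stop posts stand at first; origin at the centre of its underside. Nearby, the filling machine's stand has rods 0.29 to 0.38 m above the desk, round x = 0.3 to 0.5 at y = 0.2 and from there across to x = 0.4, y = 0.02: pass over or round them
- post_1_centre (a point): centre (half-way up) of a round steel stop post with an orange upper part, 24 mm diameter, 100 mm tall, 0.16 kg, chamfered foot; 55 mm above the desk when home in the rack or in a pocket. Two to four posts are present
- post_2_centre (a point): centre (half-way up) of a round steel stop post with an orange upper part, 24 mm diameter, 100 mm tall, 0.16 kg, chamfered foot; 55 mm above the desk when home in the rack or in a pocket. Two to four posts are present
- post_3_centre (a point): centre (half-way up) of a round steel stop post with an orange upper part, 24 mm diameter, 100 mm tall, 0.16 kg, chamfered foot; 55 mm above the desk when home in the rack or in a pocket. Two to four posts are present
- post_4_centre (a point): centre (half-way up) of a round steel stop post with an orange upper part, 24 mm diameter, 100 mm tall, 0.16 kg, chamfered foot; 55 mm above the desk when home in the rack or in a pocket. Two to four posts are present
- jar: sample jar, 64 mm diameter, 94 mm tall, bystander; origin under its centre
- labels: label roll 67 mm diameter, 45 mm tall, bystander; origin under its centre
- cup: measuring beaker 70 mm diameter, 90 mm tall, bystander; origin under its centre

How it is judged:
On the way, in this order (a step that is already met when the one before it is completed fails the run):
1. the rule is hooked on the red bolt and its jaw bears on the bolt opposite (x of bolt_red in the frame of rule_hook between -0.0025 and 0.0025 m and x of bolt_plain_moving in the frame of rule_jaw between -0.0025 and 0.0025 m and y of bolt_red in the frame of rule_hook between -0.006 and 0.006 m and y of bolt_plain_moving in the frame of rule_jaw between -0.006 and 0.006 m and height (world z) of rule_hook between 0.065 and 0.075 m and height (world z) of rule_jaw below 0.075 m), for 0.3 s.
2. the rule is hooked on the blue bolt and its jaw bears on the bolt opposite (x of bolt_blue in the frame of rule_hook between -0.0025 and 0.0025 m and x of bolt_plain_fixed in the frame of rule_jaw between -0.0025 and 0.0025 m and y of bolt_blue in the frame of rule_hook between -0.006 and 0.006 m and y of bolt_plain_fixed in the frame of rule_jaw between -0.006 and 0.006 m and height (world z) of rule_hook between 0.065 and 0.075 m and height (world z) of rule_jaw below 0.075 m), for 0.3 s.
3. the rule is back on its mat (x of rule_handle in the frame of rule_mat between -0.07 and 0 m and y of rule_handle in the frame of rule_mat between -0.038 and 0.038 m and height (world z) of rule_handle below 0.047 m and angle between rule's own z axis and vertical below 0.1 rad and angle between the x axis of rule and the x axis of rule_mat, either way round below 0.3 rad and linear speed of rule below 0.03 m/s), for 0.3 s.
4. the frame is square and every post stands home in a pocket (x of bolt_plain_moving in the frame of board between 0.077 and 0.083 m and (horizontal distance between post_1_centre and pocket_1 below 0.006 m or horizontal distance between post_1_centre and pocket_2 below 0.006 m or horizontal distance between post_1_centre and pocket_3 below 0.006 m or horizontal distance between post_1_centre and pocket_4 below 0.006 m) and height (world z) of each of post_1_centre, post_2_centre, post_3_centre, post_4_centre below 0.059 m and angle between each of post_1_centre, post_2_centre, post_3_centre, post_4_centre's own z axis and vertical below 0.15 rad and (horizontal distance between post_2_centre and pocket_1 below 0.006 m or horizontal distance between post_2_centre and pocket_2 below 0.006 m or horizontal distance between post_2_centre and pocket_3 below 0.006 m or horizontal distance between post_2_centre and pocket_4 below 0.006 m) and (horizontal distance between post_3_centre and pocket_1 below 0.006 m or horizontal distance between post_3_centre and pocket_2 below 0.006 m or horizontal distance between post_3_centre and pocket_3 below 0.006 m or horizontal distance between post_3_centre and pocket_4 below 0.006 m) and (horizontal distance between post_4_centre and pocket_1 below 0.006 m or horizontal distance between post_4_centre and pocket_2 below 0.006 m or horizontal distance between post_4_centre and pocket_3 below 0.006 m or horizontal distance between post_4_centre and pocket_4 below 0.006 m)), for 0.3 s.
At the end, for the whole second after the job is handed in: diagonals agree to about 4.8 mm (rail within 3 mm of square), rule level on its mat (handle within 35 mm of mat x = -35 mm, 38 mm of the middle line, 0.3 rad along it, at rest), every post present upright in a pocket (within 6 mm of centre, 4 mm of home) (all of step 3 and all of step 4); the robot touches nothing.
It fails at once if the jar, the label roll or the beaker was knocked aside by more than 3 cm or tipped (distance of any of jar, labels, cup from where it was at the start of the episode above 0.03 m or angle between any of jar, labels, cup's own z axis and vertical above 0.4 rad).
Of post_1, post_2, post_3, post_4 only 2 to 4 are there at a start; the rules pass over those that are not, and their reading is None.
At some moment in a run one of rack may be knocked a few centimetres aside while the robot is not near it.
It also fails if it takes over 210 s, if anything falls off the work surface, if the arm or the gripper's body presses on something with over 40 N, if the wrist force passes 120 N, or if a joint passes its speed limit or range.

## Working session

There is one attempt and no reset: what is moved stays moved. The work goes in short steps, Python scripts to look and compute and a shell command to move; the robot and the scene stay as the last step left them, time stands still between calls to the robot, and variables do not carry over. Pictures are saved under pics/ and viewed, at most 14 in all, crops included, and the job is handed in when it is done.

```bash
ls; mkdir -p pics
cat > h.py <<'E'
import numpy as np, cv2
from bench import ctrl, get_image, job
from scipy.spatial.transform import Rotation as R
def snap(name,fn,crop=None,scale=1):
    im=get_image(name); p=im["pixels"][:,:,::-1]
    np.save('pics/'+fn+'.npy',im,allow_pickle=True)
    if crop: p=p[crop[1]:crop[3],crop[0]:crop[2]]
    cv2.imwrite('pics/'+fn+'.png',cv2.resize(p,None,fx=scale,fy=scale,interpolation=cv2.INTER_CUBIC))
    return im
def load(fn): return np.load('pics/'+fn+'.npy',allow_pickle=True).item()
def pix(im,u,v,z,T=None):
    "pixel -> world at height z (pinhole)"
    T=np.array(im["T"]) if T is None else T
    d=T[:3,:3]@np.array([(u-im["cx"])/im["fx"],(v-im["cy"])/im["fy"],1]); o=T[:3,3]
    return o+d*(z-o[2])/d[2]
def proj(im,p):
    T=np.linalg.inv(np.array(im["T"])); q=T[:3,:3]@np.array(p)+T[:3,3]
    return im["fx"]*q[0]/q[2]+im["cx"], im["fy"]*q[1]/q[2]+im["cy"]
def tool(s):
    T=np.eye(4);T[:3,:3]=R.from_rotvec(s["tool_rot"]).as_matrix();T[:3,3]=s["position"];return T
def wpix(im,s,u,v,z):
    x,y=u-im["cx"],v-im["cy"];f=im["fx"];r=np.hypot(x,y);t=r/f
    d=np.array([np.sin(t)*x/r,np.sin(t)*y/r,np.cos(t)]) if r>0 else np.array([0,0,1.])
    T=tool(s)@np.array(im["T_tool_cam"]); d=T[:3,:3]@d;o=T[:3,3]
    return o+d*(z-o[2])/d[2]
def delta(s,target,yaw=None):
    "rows needed: mm in tool axes; yaw = wanted world direction of tool x (rad)"
    T=tool(s); d=T[:3,:3].T@(np.array(target)-T[:3,3])*1000
    a=np.arctan2(T[1,0],T[0,0]); out=list(np.round(d,1))
    if yaw is not None:
        t=-(yaw-a)  # tool z down
        t=(t+np.pi/2)%np.pi-np.pi/2; out.append(round(t,3))
    return out
E
python3 - <<'E'
from h import *
s=ctrl.get_state(); print(s); print(tool(s).round(3))
for n in("top","side"):
    im=snap(n,n+"0",scale=1.5); print(n,im["fx"],im["cx"],im["cy"],np.array(im["T"]).round(3).tolist())
E
```

```text
pics
{'time': 0.0, 'joint_positions': array([-1.23387658,  0.32183856, -0.07008108,  1.45167005,  0.02256232,
        1.3707937 , -0.05691067]), 'qd': array([-0.00079308,  0.00046617, -0.00051241,  0.00065673, -0.0008246 ,
        0.00210698,  0.00089708]), 'joint_torque': array([ 6.22322859e-04, -4.91285205e+01, -4.03271439e-01, -3.12521839e+01,
       -6.38020132e-02,  4.38769755e-02,  1.85271902e-04]), 'position': array([0.20606867, 0.61588781, 0.22145385]), 'tool_rot': array([-5.04831413e-01, -3.10051371e+00,  2.99565926e-03]), 'ft_force': array([-0.15162953,  0.42551711, -0.26251817]), 'torque': array([-0.01392639, -0.02663947, -0.00437055]), 'grip_force': 0.0, 'grip_width': 0.9986684504733472}
[[-0.948  0.317 -0.001  0.206]
 [ 0.317  0.948 -0.002  0.616]
 [-0.    -0.002 -1.     0.221]
 [ 0.     0.     0.     1.   ]]
top 392.10061498411307 250.91486107632204 186.8022662664161 [[-0.013, -0.995, 0.097, 0.491], [-1.0, 0.013, -0.006, -0.111], [0.004, -0.097, -0.995, 1.135], [0.0, 0.0, 0.0, 1.0]]
side 403.6802852607508 253.12539380308934 186.16862481577544 [[0.675, -0.265, 0.689, -0.01], [-0.737, -0.276, 0.617, -0.638], [0.027, -0.924, -0.382, 0.411], [0.0, 0.0, 0.0, 1.0]]
```

View pics/top0.png

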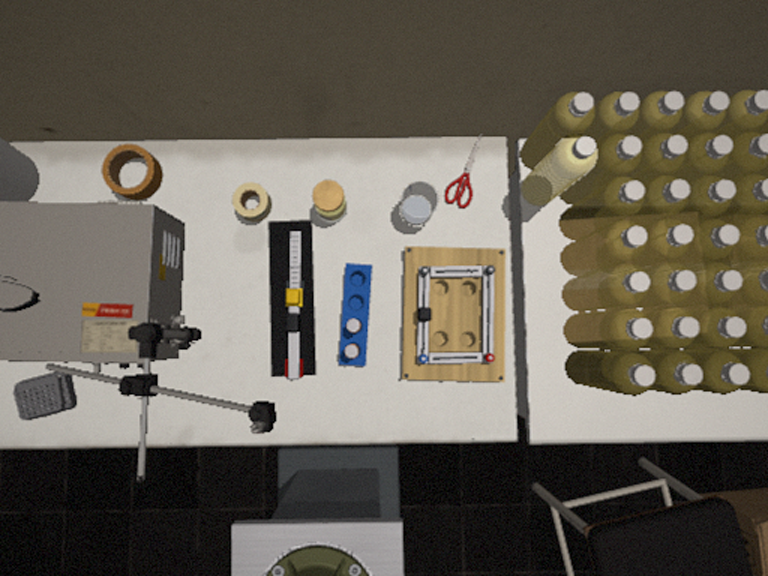

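View pics/side0.png

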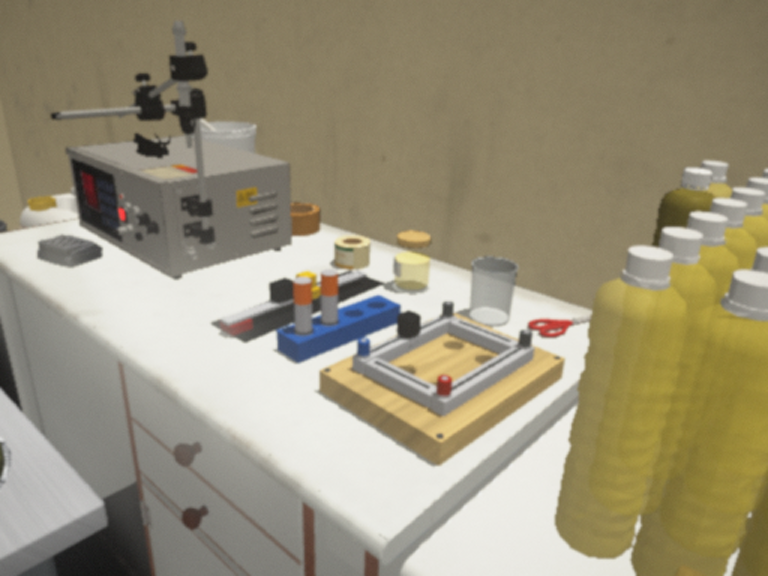

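Run:
```python
from h import *
p=load("top0")["pixels"][:,:,::-1][140:262,172:344]
cv2.imwrite('pics/c0.png',cv2.resize(p,None,fx=4.6,fy=4.6,interpolation=cv2.INTER_CUBIC))
```

```text
(no output)
```

View pics/c0.png

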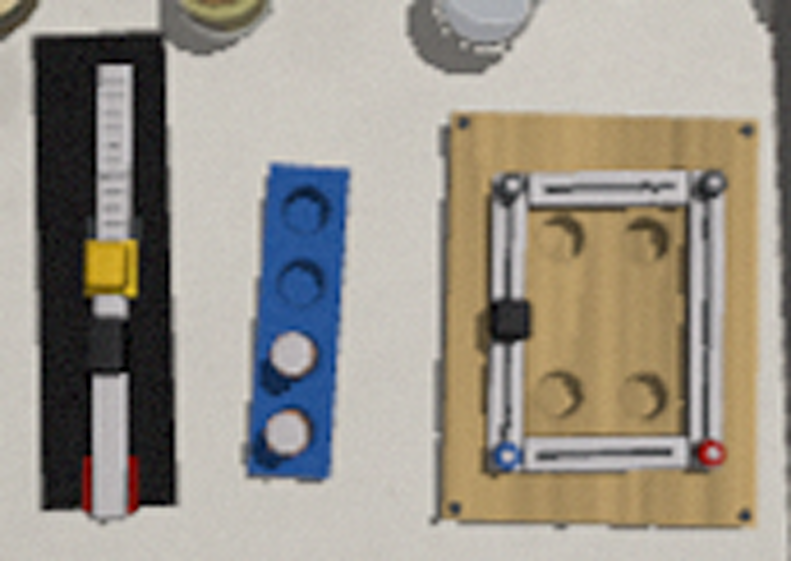

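Run:
```python
from h import *
im=load("top0")
P=dict(c1=(452,112,.03),c2=(757,120,.03),c3=(754,525,.03),c4=(440,520,.03),red=(711,453,.07),blue=(507,456,.07),pm=(510,187,.07),pf=(711,184,.07),blk=(511,319,.079),p1=(563,238,.03),p2=(648,240,.03),p3=(560,394,.03),p4=(642,395,.03),
hand=(107,343,.054),yel=(110,265,.054),beamhook=(109,516,.024),beamend=(115,65,.024),m1=(35,36,.004),m2=(163,33,.004),m3=(175,504,.004),m4=(43,509,.004),
post1=(293,354,.105),post2=(288,434,.105),r1=(270,163,.03),r2=(350,168,.03),r3=(330,480,.03),r4=(247,475,.03))
W={k:pix(im,172+(a+.5)/4.6-.5,140+(b+.5)/4.6-.5,z) for k,(a,b,z) in P.items()}
for k,w in W.items(): print(k,w[:2].round(4))
b=np.mean([W[c][:2] for c in("c1","c2","c3","c4")],0); f=W["pf"][:2]-W["red"][:2]; yaw=np.arctan2(f[1],f[0]); print("board",b,yaw,np.linalg.norm(f))
c,s=np.cos(yaw),np.sin(yaw)
for k in("red","blue","pm","pf","blk","p1","p2","p3","p4"):
    d=W[k][:2]-b; print(k,(c*d[0]+s*d[1]).round(4),(-s*d[0]+c*d[1]).round(4))
print("red diag",np.linalg.norm(W["red"]-W["pm"]),"blue",np.linalg.norm(W["blue"]-W["pf"]))
```

```text
c1 [ 0.6634 -0.1716]
c2 [ 0.656  -0.3604]
c3 [ 0.4083 -0.3501]
c4 [ 0.4138 -0.1599]
red [ 0.4533 -0.3176]
blue [ 0.4531 -0.198 ]
pm [ 0.6117 -0.2031]
pf [ 0.6119 -0.3227]
blk [ 0.5329 -0.2012]
p1 [ 0.5842 -0.2385]
p2 [ 0.5823 -0.2908]
p3 [ 0.4888 -0.2344]
p4 [ 0.4875 -0.2844]
hand [0.5227 0.0384]
yel [0.5694 0.0367]
beamhook [0.4185 0.0412]
beamend [0.6965 0.0377]
m1 [0.7195 0.0912]
m2 [0.7205 0.0099]
m3 [0.424  0.0031]
m4 [0.422  0.0848]
post1 [ 0.5136 -0.0744]
post2 [ 0.4684 -0.0712]
r1 [ 0.633  -0.0587]
r2 [ 0.6292 -0.108 ]
r3 [ 0.4387 -0.0936]
r4 [ 0.4424 -0.0432]
board [ 0.53536495 -0.26050093] -0.03170888369120204 0.15873566682185103
red -0.0802 -0.0597
blue -0.0842 0.0599
pm 0.0744 0.0598
pf 0.0785 -0.0597
blk -0.0043 0.0592
p1 0.0481 0.0236
p2 0.0479 -0.0287
p3 -0.0474 0.0246
p4 -0.0471 -0.0254
red diag 0.19546086559715678 blue 0.20191071402254437
```

Run:
```python
from h import *
t=load("top0"); s=load("side0")
for n,(u,v) in dict(clamp=(262,413),rodL=(50,367),knot=(138,383),poletip=(140,480),poletop=(148,338),kn2=(192,333),box=(155,360)).items():
    for z in(.29,.34,.38):
        w=pix(t,u/1.5,v/1.5,z); print(n,w.round(3),(np.array(proj(s,w))*1.5).round(0))
```

```text
clamp [0.387 0.048 0.29 ] [183. 130.]
clamp [0.393 0.039 0.34 ] [188.  88.]
clamp [0.398 0.032 0.38 ] [192.  52.]
rodL [0.455 0.349 0.29 ] [121. 103.]
rodL [0.457 0.322 0.34 ] [126.  71.]
rodL [0.459 0.3   0.38 ] [130.  44.]
knot [0.431 0.224 0.29 ] [145. 112.]
knot [0.435 0.204 0.34 ] [150.  77.]
knot [0.438 0.189 0.38 ] [155.  47.]
poletip [0.298 0.218 0.29 ] [ 51. 120.]
poletip [0.309 0.198 0.34 ] [59. 81.]
poletip [0.318 0.183 0.38 ] [66. 47.]
poletop [0.495 0.212 0.29 ] [189. 110.]
poletop [0.494 0.193 0.34 ] [193.  76.]
poletop [0.494 0.177 0.38 ] [196.  47.]
kn2 [0.501 0.149 0.29 ] [216. 114.]
kn2 [0.5   0.134 0.34 ] [219.  79.]
kn2 [0.5   0.121 0.38 ] [222.  49.]
box [0.463 0.201 0.29 ] [174. 112.]
box [0.465 0.182 0.34 ] [178.  77.]
box [0.466 0.168 0.38 ] [182.  48.]
```

```bash
python3 -m crank '[[[0,0,-40,0,-1],[0,0,-40,0,-1],[0,0,-40,0,-1],[0,0,-40,0,-1],[0,0,-40,0,-1],[0,0,-40,0,-1],[0,0,-40,0,-1],[-13,-14,0,0,-1],[-26,-29,0,0,-1],[-26,-29,0,0,-1]]]' 40
python3 -c "
from h import *
print(ctrl.get_state()['joint_positions'].round(4))"
python3 -m crank '[[[-26,-29,0,0,-1],[-26,-29,0,0,-1],[-26,-29,0,0,-1],[-26,-29,0,0,-1],[-26,-29,0,0,-1],[-26,-29,0,0,-1],[-26,-29,0,0,-1],[-26,-29,0,0,-1],[-26,-29,0,0,-1],[-26,-29,0,0,-1]]]'
python3 -c "
from h import *
print(ctrl.get_state()['joint_positions'].round(4))"
```

```text
time: 0.93
position: [0.2447, 0.528, 0.5015]
tool_rot: [-0.5, -3.101, 0.001]
ft_force: [0.7, 1.2, 0.1]
grip_width: 1.0
grip_force: 0.0
[-1.1574  0.2054 -0.0325  1.0426  0.0067  1.8946  0.0638]
time: 1.77
position: [0.3998, 0.1679, 0.5024]
tool_rot: [-0.505, -3.101, -0.0]
ft_force: [1.0, 1.0, -0.0]
grip_width: 0.997
grip_force: 0.0
[-0.8121 -0.1386  0.2991  1.3886  0.0425  1.8852  0.7454]
```

```bash
python3 -m crank '[[[-26,-29,0,0,-1],[-26,-29,0,0,-1],[-26,-29,0,0,-1],[-26,-29,0,0,-1],[-26,-29,0,0,-1],[-13,-14,0,0,-1],[-6,-7,0,-0.12,-1],[0,0,0,-0.12,-1],[0,0,0,-0.07,-1],[0,0,0,0,-1]]]'
python3 - <<'E'
from h import *
from scipy.optimize import least_squares
s=ctrl.get_state();print(s['joint_positions'].round(4)); print(delta(s,[.523,.038,.25],np.pi-.0126))
# planar model fit
D=[([-1.23387658,0.32183856,-0.07008108,1.45167005,0.02256232,1.3707937],[.20607,.61589,.22145]),([-1.1574,.2054,-.0325,1.0426,.0067,1.8946],[.2447,.528,.5015]),([-.8121,-.1386,.2991,1.3886,.0425,1.8852],[.3998,.1679,.5024]),(s['joint_positions'][:6],s['position'])]
def rz(a):return R.from_euler('z',-a).as_matrix()
def ry(a):return R.from_euler('y',a).as_matrix()
def fk(p,q):
    h,L1,e1,L2,e2,d=p
    A=rz(q[0])@ry(q[1])@rz(q[2]); el=np.array([0,0,h])+A@[e1,0,L1]
    B=A@ry(q[3])@rz(q[4]); w=el+B@[e2,0,L2]; return el,w,w+B@ry(q[5])@[0,0,d]
f=lambda p:np.concatenate([fk(p,q)[2]-x for q,x in D])
r=least_squares(f,[.3,.35,0,.35,0,.3]); print(r.x.round(3),(r.fun*1000).round(1))
for q,x in D: print([a.round(3) for a in fk(r.x,q)])
E
```

```text
time: 2.6
position: [0.4882, -0.035, 0.5022]
tool_rot: [-0.019, -3.141, 0.0]
ft_force: [0.9, 0.8, -0.2]
grip_width: 1.002
grip_force: 0.0
[-0.6201 -0.0263  0.6238  1.2875  0.0162  1.8761  1.5674]
[np.float64(-34.1), np.float64(73.4), np.float64(252.1), np.float64(0.001)]
[-2.6951e+01  4.0700e-01 -2.5000e-02  5.1400e-01  4.9000e-02 -2.6936e+01] [-25.2   8.5   6.  -16.1  11.6   3.4 -15.4  14.2  -5.6   3.7  26.7  -3.8]
[array([  0.036,   0.098, -26.558]), array([  0.166,   0.575, -26.709]), array([0.181, 0.624, 0.227])]
[array([ 2.4000e-02,  5.3000e-02, -2.6548e+01]), array([  0.213,   0.52 , -26.432]), array([0.229, 0.54 , 0.505])]
[array([ -0.06 ,  -0.053, -26.552]), array([  0.381,   0.19 , -26.44 ]), array([0.384, 0.182, 0.497])]
[array([-3.4000e-02, -6.0000e-03, -2.6545e+01]), array([ 4.7100e-01, -1.0000e-02, -2.6438e+01]), array([ 0.492, -0.008,  0.498])]
```

Run:
```python
from h import *
a=load("side0")["pixels"][5:125,25:175,::-1]
a=cv2.resize(a,None,fx=2.66,fy=2.66,interpolation=cv2.INTER_CUBIC)
t=load("top0")["pixels"][190:330,15:190,::-1]
t=cv2.resize(t,(399,319),interpolation=cv2.INTER_CUBIC)
b=cv2.resize(get_image("side")["pixels"][:,:,::-1],(400,300)); c=cv2.resize(get_image("top")["pixels"][:,:,::-1],(400,300))
o=np.zeros((640,800,3),np.uint8); o[:a.shape[0],:a.shape[1]]=a; o[:300,400:]=b; o[320:620,400:]=c; o[320:320+t.shape[0]-0,:399]=t[:320]
cv2.imwrite('pics/comp1.png',o[:600] if 0 else cv2.resize(o,(750,600)))
```

```text
(no output)
```

View pics/comp1.png

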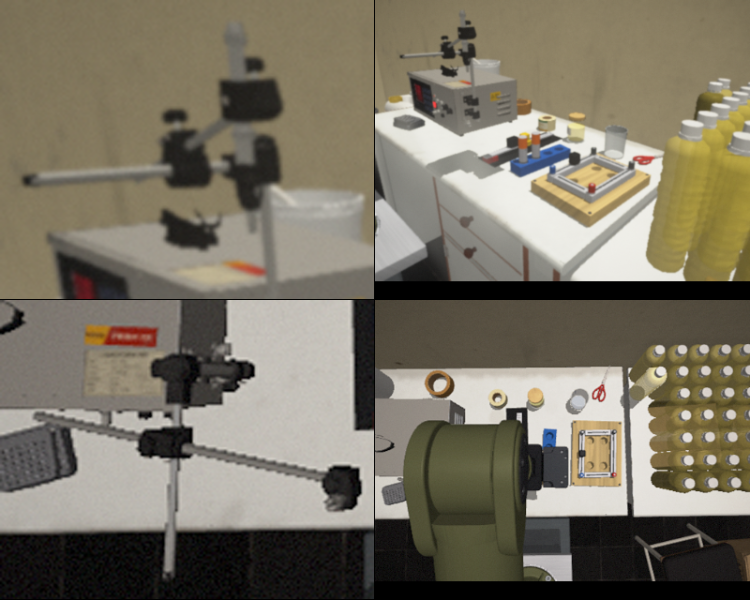

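```bash
python3 -m crank '[[[-17,0,20,0,-1],[-17,0,30,0,-1],[0,0,40,0,-1],[0,0,40,0,-1],[0,0,40,0,-1],[0,0,40,0,-1],[0,0,20,0,-1],[0,0,10,0,-1],[0,0,0,0,-1]]]'
python3 - <<'E'
from h import *
s=ctrl.get_state();print(s['joint_positions'].round(4),s['position'],s['joint_torque'].round(2))
w=snap("wrist","w1"); print(w["fx"],w["cx"],w["cy"],np.array(w["T_tool_cam"]).round(3).tolist())
b=cv2.resize(get_image("side")["pixels"][:,:,::-1],(400,300)); c=cv2.resize(get_image("top")["pixels"][:,:,::-1],(400,300))
o=np.zeros((600,800,3),np.uint8);o[:384,:512]=w["pixels"][:,:,::-1];o[300:,400:]=c;o[300:,:400]=b
o=np.zeros((600,800,3),np.uint8);o[:300,:400]=b;o[:300,400:]=c;o[300:,:400]=cv2.resize(w["pixels"][:,:,::-1],(400,300))
cv2.imwrite('pics/comp2.png',o)
E
```

```text
time: 3.45
position: [0.5209, -0.0347, 0.2605]
tool_rot: [-0.021, -3.138, 0.001]
ft_force: [0.3, 0.3, 0.6]
grip_width: 1.003
grip_force: 0.0
[-0.6037  0.0225  0.6346  1.7253 -0.0129  1.402   1.5904] [ 0.52094412 -0.03474471  0.26051412] [ 2.200e-01 -2.556e+01  6.400e-01 -3.065e+01  6.000e-02 -1.700e-01
  1.000e-02]
297.3186396354542 255.56701332293537 190.58207178243234 [[0.0, -0.966, -0.259, 0.071], [1.0, 0.0, 0.001, -0.001], [-0.001, -0.259, 0.966, -0.161], [0.0, 0.0, 0.0, 1.0]]
```

View pics/comp2.png

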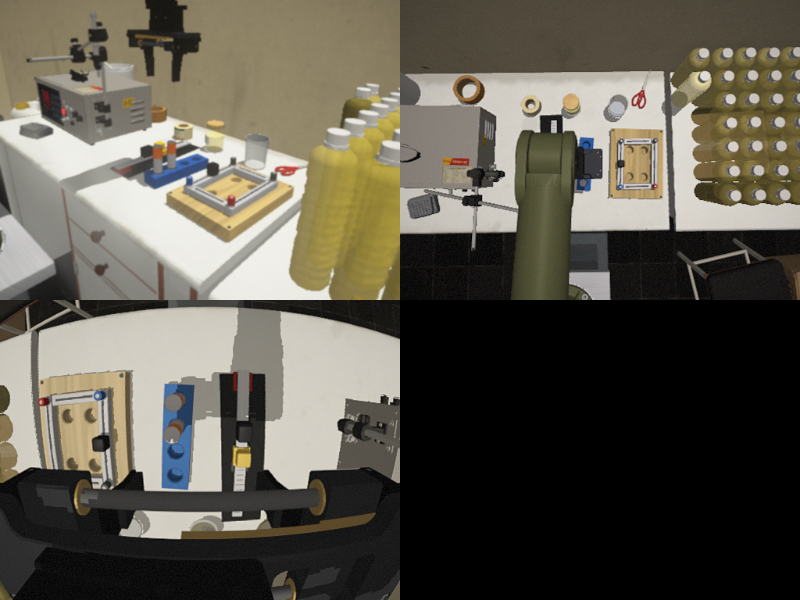

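```bash
cat > fk.py <<'E'
from h import *
from scipy.optimize import least_squares
D=[([-1.23387658,0.32183856,-0.07008108,1.45167005,0.02256232,1.3707937],[.20607,.61589,.22145]),([-1.1574,.2054,-.0325,1.0426,.0067,1.8946],[.2447,.528,.5015]),([-.8121,-.1386,.2991,1.3886,.0425,1.8852],[.3998,.1679,.5024]),
([-0.6201,-0.0263,0.6238,1.2875,0.0162,1.8761],[.4882,-.035,.5022]),([-0.6037,0.0225,0.6346,1.7253,-0.0129,1.402],[.5209,-.0347,.2605])]
def rz(a):return R.from_euler('z',a).as_matrix()
def ry(a):return R.from_euler('y',a).as_matrix()
def fk(p,q,d=.3):
    hd,s,L1,a,L2,c,m,sg=*p[:7],-1
    A=rz(sg*q[0])@ry(q[1])@rz(sg*q[2]); el=np.array([0,0,hd+d])+rz(sg*q[0])@[s,0,0]+A@[0,a,L1]
    B=A@ry(q[3])@rz(sg*q[4]); w=el+B@[m,c,L2]; return el,w,w+B@ry(q[5])@[0,0,d]
E
python3 - <<'E'
from fk import *
f=lambda p:np.concatenate([fk(p,q)[2]-x for q,x in D])
r=least_squares(f,[0,0,.4,0,.4,0,0]); print(r.x.round(4),(r.fun*1000).round(1))
for q,x in D: print([a.round(3) for a in fk(r.x,q)])
for dd in (.2,.4):
  g=lambda p:np.concatenate([fk(p,q,dd)[2]-x for q,x in D]); r=least_squares(g,[0,0,.4,0,.4,0,0]); print(dd,r.x.round(4),r.cost*1e6)
E
```

```text
[-0.1003  0.0038  0.4418 -0.0223  0.5165 -0.0043 -0.0067] [ 0.2  1.5 -0.1  0.2  0.1  0.8  2.6  3.   0.1 -4.1 -0.3  0.1 -1.8 -1.1
 -0.9]
[array([0.069, 0.13 , 0.618]), array([0.206, 0.618, 0.521]), array([0.206, 0.617, 0.221])]
[array([0.058, 0.078, 0.632]), array([0.245, 0.528, 0.802]), array([0.245, 0.528, 0.502])]
[array([-0.028, -0.061,  0.636]), array([0.402, 0.171, 0.802]), array([0.402, 0.171, 0.502])]
[array([-0.006, -0.027,  0.641]), array([ 0.484, -0.035,  0.802]), array([ 0.484, -0.035,  0.502])]
[array([ 0.011, -0.014,  0.642]), array([ 0.52 , -0.036,  0.56 ]), array([ 0.519, -0.036,  0.26 ])]
0.2 [-0.0999  0.0038  0.4419 -0.0219  0.5164 -0.0047 -0.0062] 19.998388483348997
0.4 [-0.1007  0.0039  0.4417 -0.0227  0.5166 -0.004  -0.0072] 21.579572200204122
```

```bash
python3 -m crank '[[[-16,24,0,0,-1],[-16,24,0,0,-1],[-16,24,0,0,-1],[0,0,30,0,-1],[0,0,40,0,-1],[0,0,40,0,-1],[0,0,25,0,-1],[0,0,10,0,-1],[0,0,0,0,-1]]]'
python3 - <<'E'
from h import *
from fk import fk
s=ctrl.get_state();print(s['joint_positions'].round(4),s['position'],s['joint_torque'].round(2))
a=snap("side","s2")["pixels"][5:125,75:225,::-1]; w=snap("wrist","w2")
o=np.zeros((600,800,3),np.uint8);o[:300,:375]=cv2.resize(a,(375,300),interpolation=cv2.INTER_CUBIC);o[300:,:400]=cv2.resize(load("s2")["pixels"][:,:,::-1],(400,300));o[:300,400:]=cv2.resize(w["pixels"][:,:,::-1],(400,300));o[300:,400:]=cv2.resize(get_image("top")["pixels"][:,:,::-1],(400,300))
cv2.imwrite('pics/comp3.png',o)
E
```

```text
time: 4.35
position: [0.5707, 0.0365, 0.1167]
tool_rot: [-0.02, -3.139, 0.001]
ft_force: [0.2, -0.1, 0.2]
grip_width: 0.997
grip_force: 0.0
[-0.616   0.2584  0.5835  1.7971 -0.1553  1.1342  1.5766] [0.57073638 0.03648256 0.11665684] [ 2.100e-01 -3.631e+01  4.650e+00 -2.798e+01 -1.000e-02 -2.100e-01
  7.000e-02]
```

View pics/comp3.png

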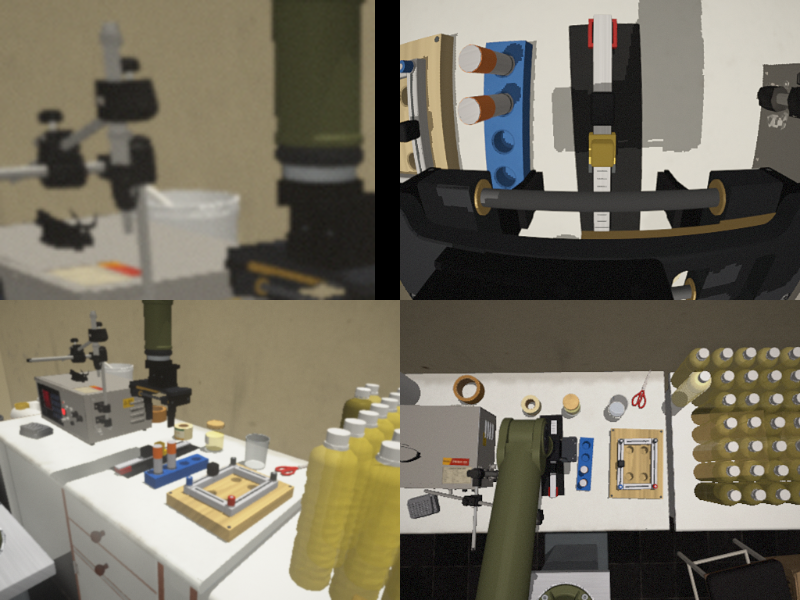

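Run:
```python
from h import *
im=load("s2")
for z in(.3,.35,.4,.45,.5): print(z,np.round(proj(im,[.571,.0365,z]),1),np.round(proj(im,[.395,.03,z]),1))
# forearm edges in top
```

```text
0.3 [202.2  74.4] [130.7  82. ]
0.35 [201.7  49.6] [128.2  53. ]
0.4 [201.2  23.7] [125.6  22.5]
0.45 [200.6  -3.5] [122.8  -9.7]
0.5 [200. -32.] [119.8 -43.8]
```

```bash
python3 - <<'E'
from h import *
s=ctrl.get_state(); w=load("w2")
for n,u,v,z in(("yel",602,148,.054),("hand",602,106,.054),("hookend",602,17,.024),("beamend",600,232,.024)): print(n,wpix(w,s,(u-400)*1.28,v*1.28,z).round(4))
E
python3 -m crank '[[[0,0,20,0,-1],[0,0,20,0,-1],[0,0,7,0,-1],[0,0,0,0,-1]]]'
python3 - <<'E'
from h import *
s=ctrl.get_state();print(s['joint_torque'].round(2)); a=get_image("side")["pixels"][0:60,90:160]
print((a[:,:,1].astype(int)>a[:,:,2]+25).sum(1)[:40]); print(a[::6,35].tolist())
E
```

```text
yel [0.5626 0.0386 0.054 ]
hand [0.5201 0.039  0.054 ]
hookend [0.4217 0.0406 0.024 ]
beamend [0.6867 0.0352 0.024 ]
time: 4.83
position: [0.5711, 0.0364, 0.0707]
tool_rot: [-0.02, -3.141, -0.0]
ft_force: [-0.7, -0.4, 0.7]
grip_width: 1.002
grip_force: 0.0
[ 1.800e-01 -3.859e+01  5.440e+00 -2.717e+01 -1.000e-02 -1.700e-01
  6.000e-02]
[68 68 69 69 69 67 70 69 69 69 70 70 68 62 62 62 59 60 59 60 59 59 59 60
 61 61 60 55 54 54 54 53 54 55 56 51 47 46 45 45]
[[138, 127, 99], [137, 126, 98], [140, 129, 102], [141, 130, 102], [141, 132, 102], [42, 40, 37], [111, 106, 92], [34, 34, 30], [36, 35, 30], [99, 91, 79]]
```

```bash
python3 -m crank '[[[15,1,0,0,-1],[20,1,0,0,-1],[9,0,0,0,-1],[0,0,0,0,-1]]]' 
python3 -c "
from h import *
a=get_image('side')['pixels'][0:60,90:160]; print(a[:20:6,20::10].tolist())"
python3 -m crank '[[[0,0,20,0,-1],[0,0,18,0,-1],[0,0,10,0,-1],[0,0,0,0,-1],[0,0,0,0,1],[0,0,0,0,1],[0,0,0,0,1],[0,0,0,0,1],[0,0,0,0,1]]]' 45
```

```text
time: 5.22
position: [0.5266, 0.0392, 0.0719]
tool_rot: [0.02, 3.14, 0.003]
ft_force: [0.7, -0.4, -0.7]
grip_width: 1.001
grip_force: 0.0
[[[137, 128, 98], [135, 125, 97], [137, 125, 98], [109, 99, 76], [42, 44, 29]], [[136, 125, 98], [134, 125, 96], [136, 125, 96], [137, 125, 97], [53, 52, 35]], [[138, 126, 99], [138, 125, 99], [137, 127, 98], [139, 129, 101], [113, 104, 81]], [[137, 126, 98], [122, 119, 110], [141, 129, 102], [139, 128, 99], [138, 126, 99]]]
time: 6.02
position: [0.5277, 0.039, 0.0232]
tool_rot: [0.02, 3.14, 0.001]
ft_force: [-0.2, -0.0, 0.4]
grip_width: 0.701
grip_force: 0.0
```

```bash
python3 -m crank '[[[0,0,0,0,1],[0,0,0,0,1],[0,0,0,0,1],[0,0,0,0,1],[0,0,0,0,1],[0,0,0,0,1],[0,0,0,0,1],[0,0,0,0,1]]]' 45
```

```text
time: 6.68
position: [0.5272, 0.039, 0.0226]
tool_rot: [-0.02, -3.141, -0.0]
ft_force: [-0.4, 0.6, 1.0]
grip_width: 0.271
grip_force: 45.0
```

```bash
python3 -m crank '[[[0,0,-12,0,1],[0,0,-18,0,1],[-20,0,-10,0,1],[-25,0,-20,0,1],[0,0,-35,0,1],[0,0,-35,0,1],[0,-20,0,0,1],[0,-38,0,0,1],[0,-38,0,0,1],[0,-38,0,0,1]]]'
python3 -m crank '[[[0,-38,0,0,1],[0,-38,0,0,1],[8,-36,0,0,1],[14,-32,0,0,1],[16,-20,0,0,1],[12,-9,0,0,1],[0,0,0,-0.1,1],[0,0,0,-0.11,1],[0,0,0,-0.11,1],[0,0,0,-0.11,1]]]'
python3 -m crank '[[[0,0,0,-0.11,1],[0,0,0,-0.1,1],[0,0,0,0,1],[0,0,0,0,1]]]'
python3 - <<'E'
from h import *
s=ctrl.get_state();print(delta(s,[.5269,-.2645,.12],np.pi+.626),s['joint_positions'].round(2))
E
```

```text
time: 7.52
position: [0.5703, -0.0968, 0.1536]
tool_rot: [0.018, 3.141, 0.0]
ft_force: [-0.6, 0.5, -1.4]
grip_width: 0.273
grip_force: 45.0
time: 8.35
position: [0.5184, -0.2666, 0.1529]
tool_rot: [-0.661, 3.071, 0.002]
ft_force: [-0.0, -0.2, -1.1]
grip_width: 0.272
grip_force: 45.0
time: 8.68
position: [0.5174, -0.2675, 0.1505]
tool_rot: [0.892, -3.01, -0.008]
ft_force: [-0.3, 0.1, -1.7]
grip_width: 0.273
grip_force: 45.0
[np.float64(-9.6), np.float64(-2.9), np.float64(30.5), np.float64(-0.05)] [ 0.01  0.24  0.49  1.73 -0.12  1.21  2.68]
```

```bash
cat >> h.py <<'E'
def wproj(im,s,p):
    T=np.linalg.inv(tool(s)@np.array(im["T_tool_cam"])); q=T[:3,:3]@np.array(p)+T[:3,3]
    t=np.arctan2(np.hypot(q[0],q[1]),q[2]); a=np.arctan2(q[1],q[0]); f=im["fx"]
    return im["cx"]+f*t*np.cos(a),im["cy"]+f*t*np.sin(a)
E
python3 - <<'E'
from h import *
s=ctrl.get_state();T=tool(s);print(np.arctan2(T[1,0],T[0,0])%(2*np.pi)-np.pi)
w=snap("wrist","w3"); p=cv2.resize(w["pixels"][:,:,::-1],None,fx=1.5,fy=1.5,interpolation=cv2.INTER_CUBIC)
for q,c in (((.4533,-.3176,.07),(255,255,0)),((.4531,-.198,.07),(255,255,0)),((.6117,-.2031,.07),(0,255,0)),((.6119,-.3227,.07),(0,255,0))):
    u,v=wproj(w,s,q); print(u,v); cv2.drawMarker(p,(int(u*1.5+.25),int(v*1.5+.25)),c,0,8)
cv2.imwrite("pics/w3m.png",p[:500])
E
```

```text
0.5759111820350182
246.21342167539336 100.75693657252883
362.0081297056611 179.90288701131067
257.7790163108127 307.36736992983987
150.95308340195777 248.10382492268994
```

View pics/w3m.png

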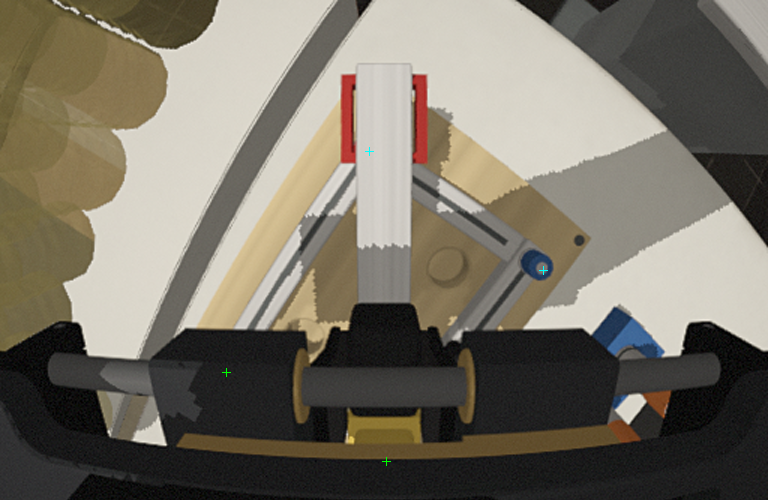

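Run:
```python
from h import *
s=ctrl.get_state();w=load("w3");T=tool(s)
e=wpix(w,s,384/1.5,64/1.5,.152); b=wpix(w,s,541/1.5,267/1.5,.07); print(e,b)
d=T[:3,:3].T@(e-T[:3,3]); print("hook end in tool",d*1000,"-> rule x of TCP",d[0]*1000-15)
```

```text
[ 0.42501694 -0.32807977  0.152     ] [ 0.45224197 -0.20112308  0.07      ]
hook end in tool [ 1.09722431e+02  2.20855604e-02 -1.18824058e+00] -> rule x of TCP 94.72243068850206
```

Run:
```python
from h import *
s=ctrl.get_state();print(delta(s,[.5277,-.2682,.0746]))
```

```text
[np.float64(-9.1), np.float64(-5.9), np.float64(76.0)]
```

```bash
python3 -m crank '[[[-5,-3,20,0,1],[-4,-3,20,0,1],[0,0,15,0,1],[0,0,6,0,1],[0,0,3,0,1],[0,0,3,0,1],[0,0,0,0,1]]]'
python3 -m crank '[[[0,0,3,0,1],[0,0,3,0,1],[0,0,0,0,1]]]'
```

```text
time: 9.32
position: [0.5283, -0.2681, 0.0837]
tool_rot: [0.893, -3.009, -0.005]
ft_force: [-0.4, 0.8, -1.3]
grip_width: 0.272
grip_force: 45.0
time: 9.57
position: [0.5281, -0.2679, 0.0772]
tool_rot: [0.893, -3.009, -0.006]
ft_force: [-0.3, -0.6, -1.2]
grip_width: 0.272
grip_force: 45.0
```

```bash
python3 -m crank '[[[0,0,1.5,0,1],[0,0,1,0,1],[0,0,0,0,1]]]'
python3 -m crank '[[[0,0,0,0,-0.2],[0,0,0,0,-0.2],[0,0,0,0,-0.2],[0,0,0,0,-0.2],[0,0,0,0,-0.2],[0,0,0,0,-0.2],[0,0,-20,0,-0.2],[0,0,-30,0,-0.2],[0,0,-30,0,-0.2],[0,0,0,0,-0.2]]]'
python3 - <<'E'
from h import *
s=ctrl.get_state();w=snap("wrist","w4");print(s['joint_positions'].round(2))
b=get_image("top")["pixels"][150:262,250:344,::-1]; b=cv2.resize(b,None,fx=4,fy=4,interpolation=cv2.INTER_CUBIC)
o=np.zeros((600,800,3),np.uint8); o[:448,:376]=b; a=cv2.resize(get_image("side")["pixels"][180:330,200:400,::-1],(400,300),interpolation=cv2.INTER_CUBIC);o[:300,400:]=a;o[300:,400:]=cv2.resize(w["pixels"][:,:,::-1],(400,300)); cv2.imwrite("pics/comp4.png",o)
E
```

```text
time: 9.82
position: [0.528, -0.2679, 0.0746]
tool_rot: [0.893, -3.009, -0.006]
ft_force: [-0.8, -0.2, -1.0]
grip_width: 0.271
grip_force: 45.0
time: 10.65
position: [0.5318, -0.2701, 0.1613]
tool_rot: [-0.892, 3.006, -0.004]
ft_force: [1.8, -0.7, 1.0]
grip_width: 0.599
grip_force: 0.0
[ 0.09  0.25  0.4   1.69 -0.1   1.22  2.66]
```

View pics/comp4.png

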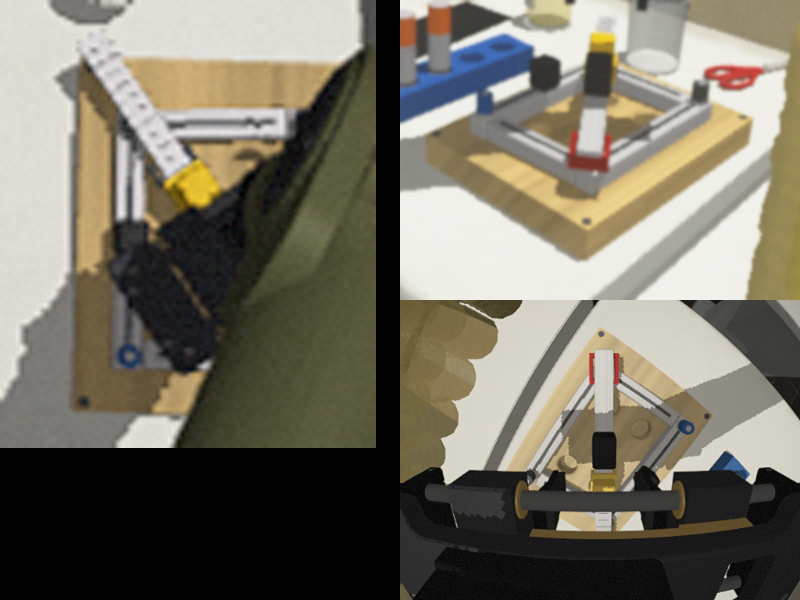

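```bash
python3 -m crank '[[[0,0,0,0.12,-0.2],[0,0,0,0.12,-0.2],[0,0,0,0.12,-0.2],[0,0,0,0.12,-0.2],[0,0,0,0.12,-0.2],[0,0,0,0.12,-0.2],[0,0,0,0.12,-0.2],[0,0,0,0.12,-0.2],[0,0,0,0.12,-0.2],[0,0,0,0.12,-0.2]]]' >/dev/null
python3 -m crank '[[[0,0,0,0.12,-0.2],[0,0,0,0.12,-0.2],[0,0,0,0.12,-0.2],[0,0,0,0.12,-0.2],[0,0,0,0.12,-0.2],[0,0,0,0.12,-0.2],[0,0,0,0.12,-0.2],[0,0,0,0.12,-0.2],[0,0,0,0.12,-0.2],[0,0,0,0.12,-0.2]]]'
python3 -m crank '[[[0,0,0,0.12,-0.2],[0,0,0,0.12,-0.2],[0,0,0,0.12,-0.2],[0,0,0,0.12,-0.2],[0,0,0,0.12,-0.2],[0,0,0,0.10,-0.2],[0,0,0,0.02,-0.2],[0,0,0,0,-0.2],[0,0,0,0,-0.2]]]'
python3 - <<'E'
from h import *
s=ctrl.get_state();print(delta(s,[.5265,-.2690,.0746],.576),s['joint_positions'].round(2))
E
```

```text
time: 12.47
position: [0.5274, -0.2676, 0.153]
tool_rot: [-2.483, -1.913, 0.005]
ft_force: [-0.8, 0.1, -0.7]
grip_width: 0.601
grip_force: 0.0
time: 13.22
position: [0.528, -0.2678, 0.1539]
tool_rot: [-2.996, -0.929, 0.007]
ft_force: [-0.5, 0.7, 0.6]
grip_width: 0.598
grip_force: 0.0
[np.float64(-1.7), np.float64(0.6), np.float64(79.3), np.float64(0.025)] [-0.27  0.32  0.84  1.71 -0.25  1.23 -0.34]
```

```bash
python3 -m crank '[[[0,0,35,0,-0.2],[0,0,30,0,-0.2],[0,0,14,0,-0.2],[0,0,0,0,1],[0,0,0,0,1],[0,0,0,0,1],[0,0,0,0,1],[0,0,0,0,1],[0,0,0,0,1],[0,0,0,0,1]]]' 45
python3 -m crank '[[[0,0,0,0,1],[0,0,0,0,1],[0,0,-3,0,1],[0,0,0,0,1]]]' 45
python3 - <<'E'
from h import *
s=ctrl.get_state();print(delta(s,[.5259,-.2658,.0746],.626))
E
```

```text
time: 14.05
position: [0.529, -0.2682, 0.0771]
tool_rot: [-2.999, -0.926, 0.001]
ft_force: [-0.7, 0.3, 5.4]
grip_width: 0.269
grip_force: 44.9
time: 14.38
position: [0.5282, -0.2679, 0.079]
tool_rot: [-2.998, -0.926, 0.004]
ft_force: [-0.2, -0.6, -1.6]
grip_width: 0.269
grip_force: 44.9
[np.float64(-0.7), np.float64(-3.0), np.float64(4.4), np.float64(-0.027)]
```

```bash
python3 -m crank '[[[-0.5,-1.5,0,-0.015,1],[0,-1.5,0,-0.012,1],[0,0,2,0,1],[0,0,0,0,1]]]'
python3 -m crank '[[[0,0,1,0,1],[0,0,0,0,1]]]'
```

```text
time: 14.72
position: [0.5257, -0.2654, 0.0771]
tool_rot: [-2.984, -0.966, 0.005]
ft_force: [-1.6, 1.3, 3.3]
grip_width: 0.272
grip_force: 44.9
time: 14.88
position: [0.5258, -0.2654, 0.077]
tool_rot: [-2.984, -0.966, 0.004]
ft_force: [-4.1, 2.3, 9.9]
grip_width: 0.271
grip_force: 44.9
```

```bash
python3 -m crank '[[[0,0,-0.5,0,0],[0,0,0,0,0],[0,0,0,0,0],[0,0,0,0,0],[0,0,0,0,0],[0,0,-20,0,0],[0,0,-30,0,0],[20,0,0,0,0],[21,0,0,0,0],[0,0,0,0,0]]]'
python3 - <<'E'
from h import *
s=ctrl.get_state();w=snap("wrist","w5");T=tool(s);print(np.arctan2(T[1,0],T[0,0]),s['position'])
t=get_image("top")["pixels"][150:262,250:344,::-1]; t=cv2.resize(t,None,fx=3.4,fy=3.4,interpolation=cv2.INTER_CUBIC)
o=np.zeros((576,800,3),np.uint8); W=cv2.resize(w["pixels"][:,:,::-1],None,fx=1.5,fy=1.5,interpolation=cv2.INTER_CUBIC)[:,150:630]; o[:,:480]=W; o[:t.shape[0],480:480+t.shape[1]]=t; cv2.imwrite("pics/comp5.png",o)
E
```

```text
time: 15.72
position: [0.5638, -0.2375, 0.1264]
tool_rot: [-2.982, -0.975, -0.001]
ft_force: [0.4, 0.9, -0.1]
grip_width: 0.502
grip_force: 0.0
0.6317245380000736 [ 0.5638273  -0.23753832  0.12638174]
```

View pics/comp5.png

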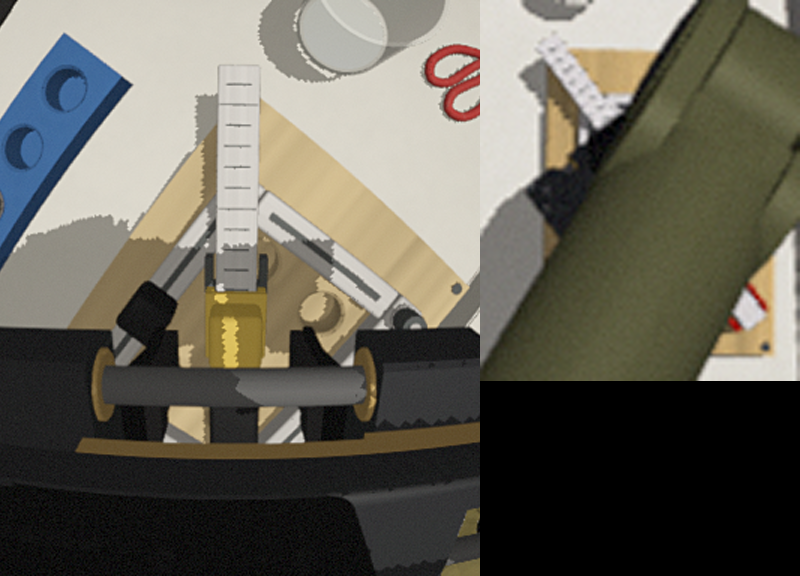

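```bash
python3 -m crank '[[[0,0,20,0,0],[0,0,15,0,0],[0,0,7,0,0],[0,0,0,0,1],[0,0,0,0,1],[0,0,0,0,1],[0,0,0,0,1],[0,0,0,0,1],[0,0,0,0,1]]]' 30
python3 -m crank '[[[4,0,0,0,1],[4,0,0,0,1],[4,0,0,0,1],[4,0,0,0,1],[4,0,0,0,1],[0,0,0,0,1]]]' 30
```

```text
time: 16.57
position: [0.5598, -0.2422, 0.0851]
tool_rot: [-2.986, -0.966, 0.002]
ft_force: [0.6, -0.6, 1.8]
grip_width: 0.272
grip_force: 30.0
time: 17.07
position: [0.5767, -0.2301, 0.0848]
tool_rot: [-2.986, -0.968, 0.003]
ft_force: [-0.7, -2.0, 5.7]
grip_width: 0.275
grip_force: 30.0
```

```bash
python3 -m crank '[[[3,0,-1,0,1],[3,0,0,0,1],[3,0,0,0,1],[0,0,0,0,1]]]' 30
python3 -m crank '[[[2,0,0,0,1],[2,0,0,0,1],[0,0,0,0,1]]]' 30
```

```text
time: 17.4
position: [0.5835, -0.2245, 0.0851]
tool_rot: [-2.986, -0.967, 0.004]
ft_force: [-0.4, -2.5, 2.0]
grip_width: 0.273
grip_force: 30.0
time: 17.65
position: [0.5864, -0.2223, 0.0851]
tool_rot: [-2.985, -0.967, 0.004]
ft_force: [-0.6, -2.2, 1.3]
grip_width: 0.274
grip_force: 30.0
```

```bash
python3 -m crank '[[[1.5,0,0,0,1],[1.5,0,0,0,1],[0,0,0,0,1]]]' 30
python3 -m crank '[[[1.5,0,0,0,1],[0,0,0,0,1]]]' 30
python3 -m crank '[[[1.5,0,0,0,1],[0,0,0,0,1]]]' 30
```

```text
time: 17.9
position: [0.5887, -0.2205, 0.0851]
tool_rot: [-2.985, -0.966, 0.004]
ft_force: [-0.4, -3.9, 1.1]
grip_width: 0.273
grip_force: 30.0
time: 18.07
position: [0.5899, -0.2195, 0.0851]
tool_rot: [-2.985, -0.967, 0.004]
ft_force: [-1.2, -4.7, 1.5]
grip_width: 0.269
grip_force: 30.0
time: 18.23
position: [0.5903, -0.2192, 0.085]
tool_rot: [-2.985, -0.966, 0.007]
ft_force: [-2.0, -4.5, 2.4]
grip_width: 0.277
grip_force: 30.0
```

```bash
python3 -m crank '[[[1.5,0,0,0,1],[0,0,0,0,1],[0,0,0,0,1]]]' 30
python3 -m crank '[[[1.5,0,0,0,1],[0,0,0,0,1],[0,0,0,0,1]]]' 30
```

```text
time: 18.48
position: [0.5904, -0.2192, 0.0849]
tool_rot: [-2.986, -0.965, 0.009]
ft_force: [-5.4, -4.9, 2.9]
grip_width: 0.274
grip_force: 30.0
time: 18.73
position: [0.5905, -0.2191, 0.0848]
tool_rot: [-2.986, -0.963, 0.012]
ft_force: [-7.0, -5.5, 3.7]
grip_width: 0.276
grip_force: 30.0
```

```bash
python3 -m crank '[[[-3,0,0,0,1],[-4,0,0,0,1],[-4,0,0,0,1],[-4,0,0,0,1],[-4,0,0,0,1],[-4,0,0,0,1],[-4,0,0,0,1],[-4,0,0,0,1],[0,0,0,0,1]]]' 30
python3 -m crank '[[[-3,0,0,0,1],[-3,0,0,0,1],[-3,0,0,0,1],[0,0,0,0,1]]]' 30
```

```text
time: 19.48
position: [0.5674, -0.2355, 0.0852]
tool_rot: [-2.985, -0.964, 0.005]
ft_force: [1.8, 2.1, 0.5]
grip_width: 0.277
grip_force: 30.0
time: 19.82
position: [0.5601, -0.2409, 0.0852]
tool_rot: [-2.985, -0.965, 0.005]
ft_force: [0.6, 3.2, 1.7]
grip_width: 0.273
grip_force: 30.0
```

```bash
python3 -m crank '[[[0,0,0,0,0],[0,0,0,0,0],[0,0,0,0,0],[0,0,0,0,0],[0,0,0,0,0],[0,0,-30,0,0],[-16,0,-5,0,0],[-32,0,0,0,0],[0,0,25,0,0],[0,0,12,0,0]]]'
python3 -m crank '[[[0,0,4,0,0],[0,0,0,0,1],[0,0,0,0,1],[0,0,0,0,1],[0,0,0,0,1],[0,0,0,0,1],[0,0,0,0,1]]]' 45
```

```text
time: 20.65
position: [0.5199, -0.2707, 0.0827]
tool_rot: [-2.987, -0.961, 0.004]
ft_force: [-0.2, 1.5, -0.3]
grip_width: 0.495
grip_force: 0.0
time: 21.23
position: [0.5228, -0.2684, 0.0799]
tool_rot: [-2.985, -0.967, 0.002]
ft_force: [0.7, 1.0, 2.6]
grip_width: 0.27
grip_force: 44.9
```

```bash
python3 -m crank '[[[0,0,-15,0,1],[0,0,-25,0,1],[0,0,-22,0,1],[0,0,0,0.1,1],[0,0,0,0.12,1],[0,0,0,0.12,1],[0,0,0,0.12,1],[0,0,0,0.12,1],[0,0,0,0.12,1],[0,0,0,0.12,1]]]'
python3 -m crank '[[[0,0,0,0.12,1],[0,0,0,0.12,1],[0,0,0,0.12,1],[0,0,0,0.11,1],[0,0,0,0,1],[0,0,0,0,1]]]'
python3 - <<'E'
from h import *
s=ctrl.get_state();T=tool(s);print(delta(s,[.5246,-.2547,.115],-.666))
w=snap("wrist","w6"); t=snap("top","t6")
p=cv2.resize(w["pixels"][:,:,::-1],None,fx=1.5,fy=1.5,interpolation=cv2.INTER_CUBIC)
q=cv2.resize(t["pixels"][150:262,250:344,::-1],None,fx=2,fy=2,interpolation=cv2.INTER_CUBIC)
p[-224:,:188]=q
cv2.imwrite("pics/w6.png",p)
E
```

```text
time: 22.07
position: [0.522, -0.2688, 0.1411]
tool_rot: [-3.123, 0.313, 0.007]
ft_force: [-0.6, -0.7, -1.2]
grip_width: 0.272
grip_force: 44.9
time: 22.57
position: [0.5221, -0.2687, 0.141]
tool_rot: [-2.971, 1.019, 0.008]
ft_force: [-0.6, 0.8, -1.4]
grip_width: 0.274
grip_force: 44.9
[np.float64(-6.5), np.float64(-12.6), np.float64(26.1), np.float64(0.005)]
```

View pics/w6.png

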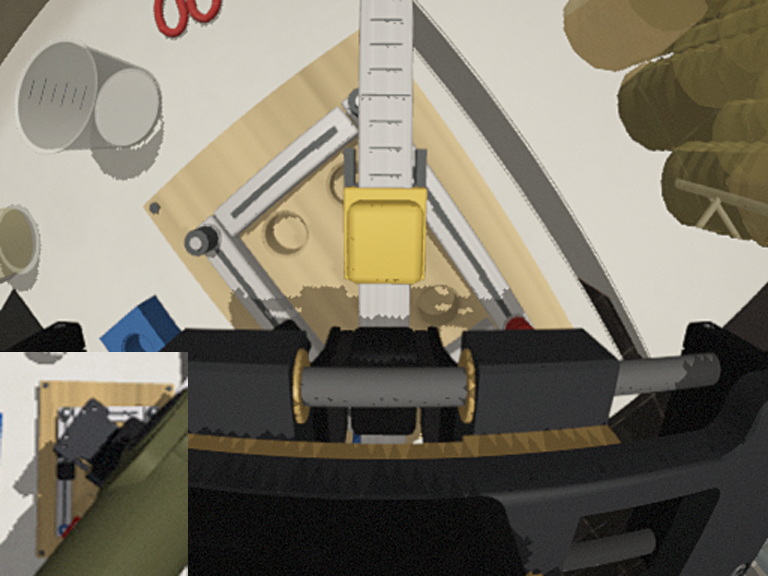

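Run:
```python
from h import *
s=ctrl.get_state();w=load("w6");T=tool(s)
print(wpix(w,s,204/1.5,243/1.5,.07),wpix(w,s,355/1.5,96/1.5,.07))
y=wpix(w,s,386/1.5,236/1.5,.117+.05); print(y,(T[:3,:3].T@(y-T[:3,3]))*1000)
```

```text
[ 0.6087579  -0.21056467  0.07      ] [ 0.61632345 -0.32451454  0.07      ]
[ 0.56092157 -0.30091126  0.167     ] [ 50.21265588   1.59609493 -26.0786266 ]
```

```bash
python3 -m crank '[[[-3,-6,10,0,1],[-3,-6,15,0,1],[0,0,15,0,1],[0,0,8,0.005,1],[0,0,3,0,1],[0,0,3,0,1],[0,0,0,0,1]]]'
python3 -m crank '[[[0,0,3,0,1],[0,0,2,0,1],[0,0,0,0,1]]]'
```

```text
time: 23.25
position: [0.5243, -0.256, 0.0869]
tool_rot: [-2.966, 1.032, 0.008]
ft_force: [-0.2, -0.0, -0.9]
grip_width: 0.27
grip_force: 44.9
time: 23.5
position: [0.5247, -0.2556, 0.0823]
tool_rot: [-2.966, 1.031, 0.007]
ft_force: [-0.4, 0.2, -1.3]
grip_width: 0.272
grip_force: 44.9
```

```bash
python3 -m crank '[[[0,0,1.5,0,1],[0,0,1,0,1],[0,0,0,0,1]]]'
python3 -m crank '[[[0,0,0,0,0],[0,0,0,0,0],[0,0,0,0,0],[0,0,0,0,0],[0,0,0,0,0],[0,0,-35,0,0],[25,0,0,0,0],[25,0,0,0,0],[0,0,0,0,0]]]'
python3 - <<'E'
from h import *
s=ctrl.get_state();T=tool(s);w=snap("wrist","w7")
p=cv2.resize(w["pixels"][:,:,::-1],None,fx=1.5,fy=1.5,interpolation=cv2.INTER_CUBIC)
cv2.imwrite("pics/w7.png",p[:450,100:650])
E
```

```text
time: 23.75
position: [0.5248, -0.2556, 0.0801]
tool_rot: [-2.966, 1.031, 0.007]
ft_force: [-1.3, 0.5, 1.2]
grip_width: 0.269
grip_force: 44.9
time: 24.5
position: [0.5672, -0.2887, 0.1153]
tool_rot: [2.967, -1.03, -0.001]
ft_force: [-0.7, 0.7, -0.3]
grip_width: 0.502
grip_force: 0.0
```

View pics/w7.png

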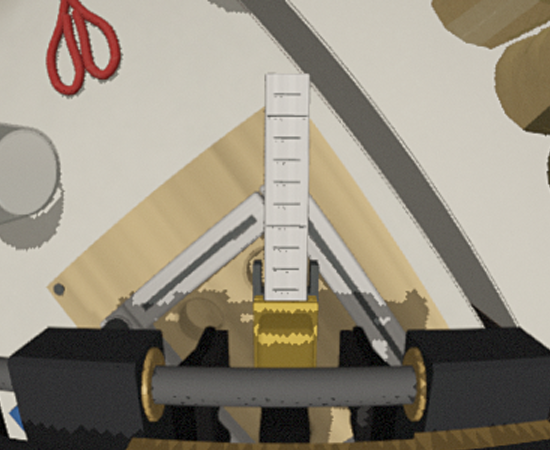

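```bash
python3 -m crank '[[[0,0,15,0,0],[0,0,14,0,0],[0,0,0,0,1],[0,0,0,0,1],[0,0,0,0,1],[0,0,0,0,1],[0,0,0,0,1],[0,0,0,0,1]]]' 30
python3 -m crank '[[[0,-1.5,-0.5,-0.01,1],[0,-2,0,-0.01,1],[0,0,0,0,1],[4,0,0,0,1],[4,0,0,0,1],[0,0,0,0,1]]]' 30
```

```text
time: 25.22
position: [0.564, -0.2865, 0.0859]
tool_rot: [-2.966, 1.031, 0.006]
ft_force: [0.1, -0.2, 0.0]
grip_width: 0.276
grip_force: 30.0
time: 25.72
position: [0.5726, -0.2884, 0.0859]
tool_rot: [-2.976, 1.001, 0.009]
ft_force: [-0.6, 3.4, 1.0]
grip_width: 0.272
grip_force: 30.0
```

```bash
python3 -m crank '[[[4,0,0,0,1],[4,0,0,0,1],[4,0,0,0,1],[4,0,0,0,1],[2,0,0,0,1],[0,0,0,0,1]]]' 30
python3 -m crank '[[[1.5,0,0,0,1],[1.5,0,0,0,1],[0,0,0,0,1]]]' 30
python3 -m crank '[[[1.5,0,0,0,1],[0,0,0,0,1],[0,0,0,0,1]]]' 30
```

```text
time: 26.22
position: [0.5874, -0.2999, 0.0859]
tool_rot: [-2.977, 1.001, 0.006]
ft_force: [-0.8, 3.3, 0.0]
grip_width: 0.272
grip_force: 30.0
time: 26.47
position: [0.5893, -0.3015, 0.0859]
tool_rot: [-2.976, 1.001, 0.007]
ft_force: [-2.3, 2.9, 1.7]
grip_width: 0.269
grip_force: 30.0
time: 26.72
position: [0.5904, -0.3023, 0.0859]
tool_rot: [-2.976, 1.001, 0.007]
ft_force: [-1.9, 2.4, 1.1]
grip_width: 0.272
grip_force: 30.0
```

```bash
python3 -m crank '[[[1.5,0,0,0,1],[0,0,0,0,1],[0,0,0,0,1]]]' 30
python3 -m crank '[[[1.5,0,0,0,1],[0,0,0,0,1],[0,0,0,0,1]]]' 30
python3 -m crank '[[[1.5,0,0,0,1],[0,0,0,0,1],[0,0,0,0,1]]]' 30
```

```text
time: 26.97
position: [0.5913, -0.3032, 0.0859]
tool_rot: [-2.976, 1.002, 0.008]
ft_force: [-3.1, 3.3, 1.7]
grip_width: 0.276
grip_force: 30.0
time: 27.22
position: [0.5925, -0.3043, 0.0859]
tool_rot: [-2.976, 1.002, 0.007]
ft_force: [-4.2, 3.1, 2.5]
grip_width: 0.272
grip_force: 30.0
time: 27.47
position: [0.5938, -0.3053, 0.0859]
tool_rot: [-2.977, 1.002, 0.007]
ft_force: [-3.1, 1.1, 2.5]
grip_width: 0.27
grip_force: 30.0
```

```bash
python3 -m crank '[[[1.5,0,0,0,1],[0,0,0,0,1],[0,0,0,0,1]]]' 30
python3 -m crank '[[[1.5,0,0,0,1],[0,0,0,0,1],[0,0,0,0,1]]]' 30
python3 -m crank '[[[1.5,0,0,0,1],[0,0,0,0,1],[0,0,0,0,1]]]' 30
```

```text
time: 27.72
position: [0.595, -0.3063, 0.0859]
tool_rot: [-2.977, 1.002, 0.007]
ft_force: [-4.2, 1.7, 3.1]
grip_width: 0.27
grip_force: 30.0
time: 27.97
position: [0.5962, -0.3072, 0.0859]
tool_rot: [-2.977, 1.002, 0.007]
ft_force: [-4.0, 1.0, 2.2]
grip_width: 0.271
grip_force: 30.0
time: 28.22
position: [0.5972, -0.3079, 0.0859]
tool_rot: [-2.976, 1.002, 0.008]
ft_force: [-3.8, 1.4, 2.9]
grip_width: 0.273
grip_force: 30.0
```

```bash
python3 -m crank '[[[1.5,0,0,0,1],[0,0,0,0,1],[0,0,0,0,1]]]' 30
python3 -m crank '[[[1.5,0,0,0,1],[0,0,0,0,1],[0,0,0,0,1]]]' 30
python3 - <<'E'
from h import *
s=ctrl.get_state();w=snap("wrist","w8")
p=cv2.resize(w["pixels"][:,:,::-1],None,fx=2.5,fy=2.5,interpolation=cv2.INTER_CUBIC)[:560,230:1030]
a=cv2.resize(get_image("side")["pixels"][180:330,200:400,::-1],(400,300),interpolation=cv2.INTER_CUBIC); p[260:,:400]=a
cv2.imwrite("pics/w8.png",p)
E
```

```text
time: 28.47
position: [0.5973, -0.308, 0.0859]
tool_rot: [-2.975, 1.001, 0.012]
ft_force: [-8.6, 4.2, 7.0]
grip_width: 0.273
grip_force: 30.0
time: 28.72
position: [0.5973, -0.3081, 0.0859]
tool_rot: [-2.974, 1.001, 0.017]
ft_force: [-11.2, 6.7, 9.8]
grip_width: 0.274
grip_force: 30.0
```

View pics/w8.png

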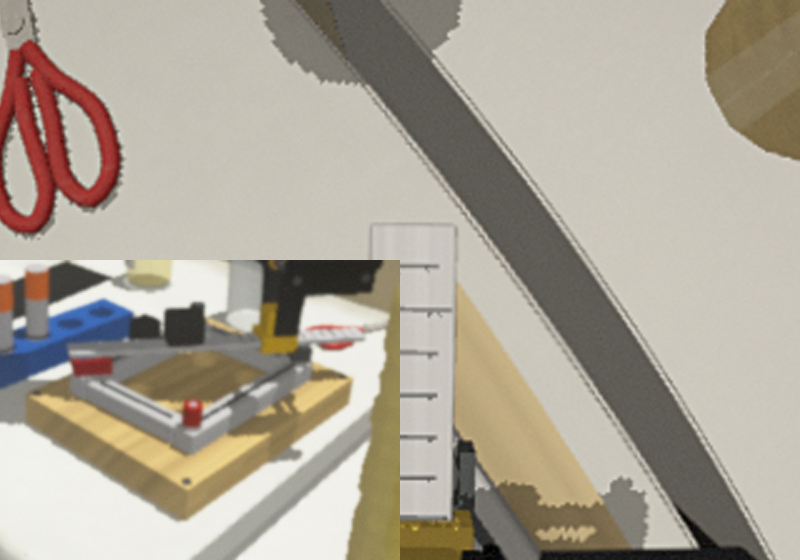

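```bash
python3 -m crank '[[[-4,0,-0.5,0,1],[-4,0,0,0,1],[-4,0,0,0,1],[-4,0,0,0,1],[-4,0,0,0,1],[-4,0,0,0,1],[-4,0,0,0,1],[-4,0,0,0,1],[-3,0,0,0,1],[0,0,0,0,1]]]' 30
python3 -m crank '[[[0,0,0,0,0],[0,0,0,0,0],[0,0,0,0,0],[0,0,0,0,0],[0,0,0,0,0],[0,0,-32,0,0],[-18,0,-3,0,0],[-34,0,0,0,0],[0,0,25,0,0],[0,0,8,0,0]]]'
python3 - <<'E'
from h import *
s=ctrl.get_state();w=snap("wrist","w9")
E
```

```text
time: 29.65
position: [0.5717, -0.2877, 0.0865]
tool_rot: [-2.976, 1.001, 0.008]
ft_force: [1.4, -0.8, -2.1]
grip_width: 0.272
grip_force: 30.0
time: 30.48
position: [0.5296, -0.254, 0.0873]
tool_rot: [-2.974, 0.997, 0.01]
ft_force: [0.0, 0.1, -0.7]
grip_width: 0.499
grip_force: 0.0
```

```bash
python3 -m crank '[[[-8,0,0,0,0],[0,0,6,0,0],[0,0,2,0,0],[0,0,0,0,1],[0,0,0,0,1],[0,0,0,0,1],[0,0,0,0,1],[0,0,0,0,1],[0,0,0,0,1]]]' 45
python3 -m crank '[[[0,0,-15,0,1],[0,0,-25,0,1],[0,0,-30,0,1],[0,0,0,0,1]]]' 45
python3 - <<'E'
from h import *
s=ctrl.get_state();T=tool(s);print(np.arctan2(T[1,0],T[0,0]),s['joint_positions'].round(2))
w=snap("wrist","w10"); p=cv2.resize(w["pixels"][:,:,::-1],None,fx=1.5,fy=1.5,interpolation=cv2.INTER_CUBIC)
cv2.imwrite("pics/w10.png",p)
E
```

```text
time: 31.28
position: [0.5245, -0.2524, 0.0811]
tool_rot: [-2.976, 1.001, 0.006]
ft_force: [-0.2, 0.5, 1.3]
grip_width: 0.272
grip_force: 45.0
time: 31.62
position: [0.5269, -0.2544, 0.1568]
tool_rot: [-2.976, 1.002, -0.005]
ft_force: [2.0, -1.2, 0.2]
grip_width: 0.274
grip_force: 45.0
-0.6496442232477231 [-0.49  0.38  1.11  1.74 -0.36  1.25 -1.52]
```

View pics/w10.png

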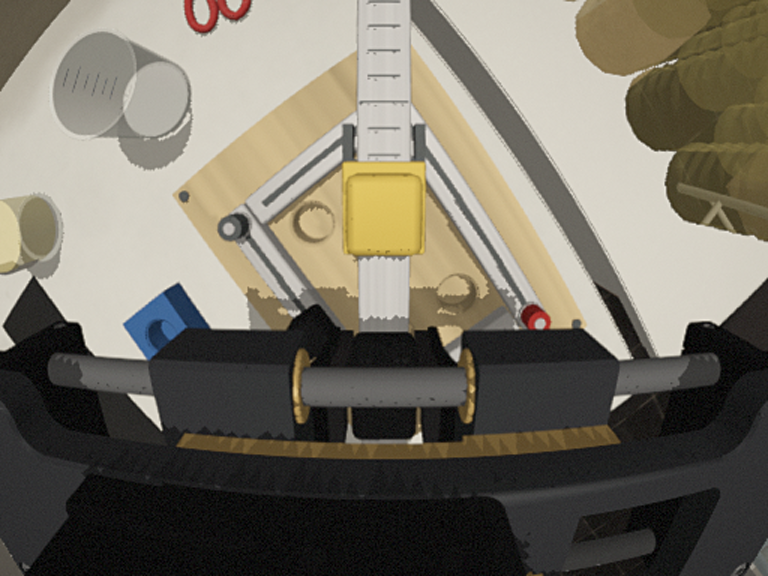

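Run:
```python
from h import *
s=ctrl.get_state();w=load("w10")
r=wpix(w,s,539/1.5,322/1.5,.07);p=wpix(w,s,230/1.5,228/1.5,.07); print(r,p,np.linalg.norm(r-p))
y=wpix(w,s,384/1.5,211/1.5,.1568-.0251+.05);T=tool(s);print("yellow in tool",T[:3,:3].T@(y-T[:3,3])*1000)
# target over mat in handed frame
print(delta(s,[.54,-.1,.16],-.0126))
```

```text
[ 0.45413942 -0.3184168   0.07      ] [ 0.61032267 -0.20705547  0.07      ] 0.1918190621703524
yellow in tool [ 57.98885102   0.98324389 -27.312134  ]
[np.float64(-81.6), np.float64(-130.7), np.float64(-5.3), np.float64(-0.637)]
```

```bash
python3 -m crank '[[[0,0,-4,-0.1,1],[0,0,-4,-0.12,1],[0,0,0,-0.12,1],[0,0,0,-0.12,1],[0,0,0,-0.12,1],[0,0,0,-0.06,1],[0,-15,0,0,1],[6,-30,0,0,1],[9,-38,0,0,1],[9,-38,0,0,1]]]'
python3 -m crank '[[[9,-38,0,0,1],[0,-38,0,0,1],[0,-38,0,0,1],[0,-30,0,0,1],[0,-18,0,0,1],[0,-8,0,0,1],[0,0,0,0,1],[0,0,0,0,1]]]'
python3 - <<'E'
from h import *
s=ctrl.get_state();print(delta(s,[.56,.041,.06],-.003),delta(s,[.539,.041,.031]))
w=snap("wrist","w11");t=snap("top","t11")
E
```

```text
time: 32.5
position: [0.5485, -0.1309, 0.1586]
tool_rot: [-3.138, 0.019, 0.009]
ft_force: [0.7, 0.6, -1.5]
grip_width: 0.272
grip_force: 45.0
time: 33.17
position: [0.5597, 0.0371, 0.1592]
tool_rot: [-3.14, 0.015, 0.008]
ft_force: [-0.3, -0.7, -0.9]
grip_width: 0.272
grip_force: 45.0
[np.float64(0.8), np.float64(-3.7), np.float64(99.2), np.float64(-0.007)] [np.float64(-20.1), np.float64(-3.5), np.float64(128.3)]
```

```bash
python3 - <<'E'
from h import *
im=load("top0");g=im["pixels"].max(2)
m=(g<60).astype(np.uint8); m[:140]=0;m[262:]=0;m[:,:175]=0;m[:,212:]=0
c,_=cv2.findContours(cv2.morphologyEx(m,cv2.MORPH_CLOSE,np.ones((9,9))),0,2); c=max(c,key=cv2.contourArea); r=cv2.minAreaRect(c);print(r)
for u,v in cv2.boxPoints(r): print(pix(im,u,v,.004)[:2].round(4))
print(pix(im,*r[0],.004).round(4))
E
python3 -m crank '[[[0,-2,20,-0.007,1],[0,-2,35,0,1],[0,0,30,0,1],[0,0,14,0,1],[-5,0,0,0,1],[-10,0,0,0,1],[-5,0,0,0,1],[0,0,10,0,1],[0,0,10,0,1],[0,0,4,0,1]]]'
python3 -m crank '[[[0,0,2,0,1],[0,0,2,0,1],[0,0,0,0,1]]]'
```

```text
((194.37681579589844, 198.48561096191406), (102.7730712890625, 28.438800811767578), 89.06080627441406)
[0.7198 0.0909]
[0.7202 0.0078]
[0.4227 0.0037]
[0.4225 0.0847]
[0.5694 0.0468 0.004 ]
time: 34.1
position: [0.5394, 0.0433, 0.0359]
tool_rot: [-3.138, 0.002, 0.006]
ft_force: [-1.1, 0.4, -0.4]
grip_width: 0.272
grip_force: 45.0
time: 34.35
position: [0.5397, 0.0427, 0.0322]
tool_rot: [-3.139, 0.003, 0.007]
ft_force: [-0.2, 0.5, -1.7]
grip_width: 0.275
grip_force: 45.0
```

```bash
python3 -m crank '[[[0,0,2,0,1],[0,0,1,0,1],[0,0,0,0,1]]]'
python3 -m crank '[[[0,0,1,0,1],[0,0,0,0,1]]]'
```

```text
time: 34.6
position: [0.54, 0.0428, 0.0298]
tool_rot: [-3.139, 0.003, 0.005]
ft_force: [0.8, -0.8, 0.1]
grip_width: 0.269
grip_force: 45.0
time: 34.77
position: [0.5402, 0.0428, 0.0292]
tool_rot: [-3.138, 0.003, 0.005]
ft_force: [0.3, 0.1, 2.7]
grip_width: 0.272
grip_force: 45.0
```

```bash
python3 -m crank '[[[0,0,-0.5,0,0],[0,0,0,0,0],[0,0,0,0,0],[0,0,0,0,0],[0,0,0,0,0],[0,0,-15,0,0],[0,0,-30,0,0],[12,0,0,0,0],[14,0,-10,0,0],[0,0,-35,0,0]]]'
python3 -m crank '[[[0,0,-40,0,0],[0,0,-40,0,0],[0,20,0,0,0],[0,38,0,0,0],[-5,40,0,0,0],[-15,38,0,0,0],[-20,38,0,0,0],[-20,38,0,0,0],[-20,38,0,0,0],[-20,30,0,0,0]]]'
python3 -m crank '[[[-14,20,0,0,0],[-4,6,0,0,0],[0,0,0,0,0],[0,0,0,0,0]]]'
python3 - <<'E'
from h import *
s=ctrl.get_state();print(s['position']);w=snap("wrist","w12");t=snap("top","t12")
for n,q in dict(red=(.4533,-.3176),blue=(.4531,-.198),pm=(.6117,-.2031),pf=(.6119,-.3227)).items(): print(n,np.round(wproj(w,s,(*q,.07)),1))
h=cv2.cvtColor(w["pixels"],cv2.COLOR_RGB2HSV)
for n,m in dict(red=((h[:,:,0]<8)|(h[:,:,0]>172))&(h[:,:,1]>140)&(h[:,:,2]>70),blue=(h[:,:,0]>100)&(h[:,:,0]<125)&(h[:,:,1]>140)).items():
    k,l,st,c=cv2.connectedComponentsWithStats(m.astype(np.uint8)); print(n,[(st[i].tolist(),c[i].round(1).tolist()) for i in range(1,k) if st[i,4]>8])
E
```

```text
time: 35.6
position: [0.5644, 0.0429, 0.1156]
tool_rot: [3.141, -0.002, -0.016]
ft_force: [-0.8, 1.1, 0.2]
grip_width: 0.499
grip_force: 0.0
time: 36.43
position: [0.4659, -0.237, 0.1986]
tool_rot: [-3.139, 0.006, 0.005]
ft_force: [-0.5, -0.8, -0.1]
grip_width: 0.502
grip_force: 0.0
time: 36.77
position: [0.4502, -0.259, 0.1985]
tool_rot: [-3.138, 0.002, 0.005]
ft_force: [0.3, 1.4, -0.7]
grip_width: 0.5
grip_force: 0.0
[ 0.45018678 -0.25901178  0.19853948]
red [313.6 180. ]
blue [195.5 180.2]
pm [198.3  23.3]
pf [320.5  23.4]
red [([49, 165, 11, 26, 202], [54.2, 177.0]), ([306, 171, 17, 17, 148], [313.4, 178.4])]
blue [([94, 38, 49, 155, 5205], [118.4, 105.9]), ([191, 171, 15, 16, 123], [198.9, 178.1])]
```

Run:
```python
from h import *
w=load("w12")["pixels"][:,:,::-1];t=load("t12")["pixels"][:,:,::-1]
o=np.zeros((600,800,3),np.uint8)
for i,(x,y) in enumerate(((176,0),(298,0),(176,156),(290,156))): # pm pf blue red
    o[(i//2)*242:(i//2)*242+240,(i%2)*242:(i%2)*242+240]=cv2.resize(w[y:y+48,x:x+48],(240,240),interpolation=cv2.INTER_CUBIC)
o[:330,486:800]=cv2.resize(t[140:266,172:292],(314,330),interpolation=cv2.INTER_CUBIC)
o[335:570,486:800]=cv2.resize(w[:220,30:324],(314,235),interpolation=cv2.INTER_AREA)
cv2.imwrite("pics/last.png",o)
```

```text
(no output)
```

View pics/last.png

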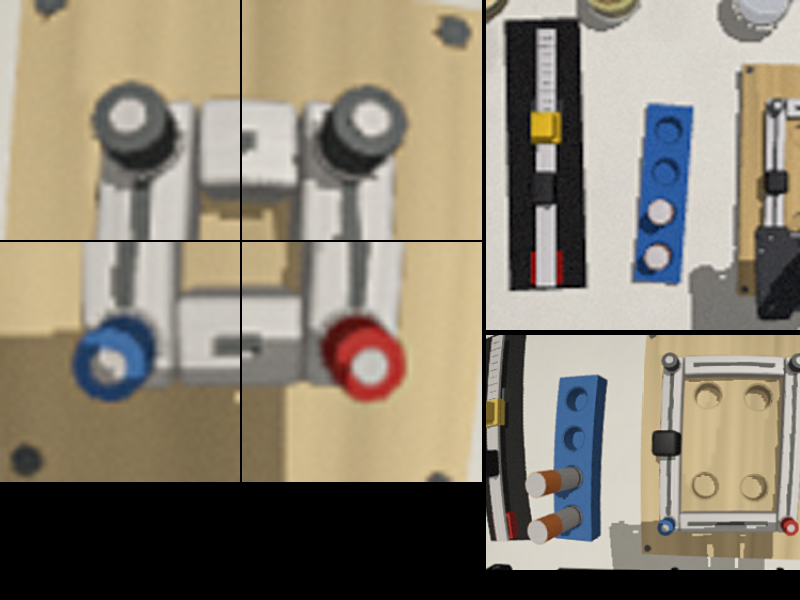

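Run:
```python
from h import *
s=ctrl.get_state();w=load("w12")
P={k:wpix(w,s,u-.4,v-.4,.07)[:2] for k,(u,v) in dict(pm=(201.4,23.2),pf=(323.8,23.4),blue=(197.4,180.4),red=(315.8,180.8)).items()}
for k in P: print(k,P[k].round(4))
f=P["pf"]-P["red"];L=np.linalg.norm(f);f/=L;n=np.array([-f[1],f[0]]);print("yaw",np.arctan2(f[1],f[0]),"L",L,"Lm",np.linalg.norm(P["pm"]-P["blue"]))
for a,b in(("blue","red"),("pm","pf")): d=P[a]-P[b];print(a,d@f*1000,d@n*1000)
print("diag",np.linalg.norm(P["red"]-P["pm"]),np.linalg.norm(P["blue"]-P["pf"]))
im=load("t12");h=cv2.cvtColor(im["pixels"],cv2.COLOR_RGB2HSV)
T=load("top0")
```

```text
pm [ 0.6124 -0.2045]
pf [ 0.6133 -0.3243]
blue [ 0.4538 -0.1987]
red [ 0.4537 -0.3186]
yaw -0.035707909599044685 L 0.1596810885667315 Lm 0.15872572050419284
blue -4.190154060813519 119.74714035175857
pm -5.145567510271383 119.62710643633146
diag 0.19542740816610396 0.20296098586358782
```

```bash
python3 -m crank '[[[20,-15,10,0.01,0],[35,-25,30,0.012,0],[20,-13,25,0.012,0],[8,-5,15,0,0],[0,0,15,0,0],[0,0,0,0,0]]]'
python3 - <<'E'
from h import *
s=ctrl.get_state();print(delta(s,[.5331,-.2016,.055],-.0357))
E
```

```text
time: 37.37
position: [0.525, -0.2045, 0.1058]
tool_rot: [-3.138, 0.048, 0.017]
ft_force: [-0.7, 0.6, -0.6]
grip_width: 0.499
grip_force: 0.0
[np.float64(8.5), np.float64(-3.0), np.float64(50.7), np.float64(0.005)]
```

```bash
python3 -m crank '[[[8,-3,0,0.005,0],[0,0,20,0,0],[0,0,20,0,0],[0,0,10,0,0],[0,0,0,0,0.2],[0,0,0,0,1],[0,0,0,0,1],[0,0,0,0,1],[0,0,0,0,1],[0,0,0,0,1]]]' 40
python3 -m crank '[[[0,0,0,0,1],[0,0,0,0,1]]]'
python3 -c "
from h import *
print(ctrl.get_state()['position'])"
```

```text
time: 38.2
position: [0.5348, -0.2025, 0.0608]
tool_rot: [-3.134, 0.062, 0.004]
ft_force: [0.3, 6.0, 2.9]
grip_width: 0.275
grip_force: 40.0
time: 38.37
position: [0.5348, -0.2025, 0.0608]
tool_rot: [-3.134, 0.062, 0.004]
ft_force: [-0.6, 6.0, 3.2]
grip_width: 0.269
grip_force: 40.0
[ 0.53484137 -0.20252409  0.0608006 ]
```

```bash
python3 -m crank '[[[1.5,0,0,0,1],[1.5,0,0,0,1],[0,0,0,0,1],[0,0,0,0,1]]]'
python3 -m crank '[[[1.5,0,0,0,1],[0.5,0,0,0,1],[0,0,0,0,1],[0,0,0,0,1]]]'
```

```text
time: 38.7
position: [0.535, -0.2025, 0.0605]
tool_rot: [-3.132, 0.063, 0.013]
ft_force: [-7.5, 6.8, 8.4]
grip_width: 0.273
grip_force: 40.0
time: 39.03
position: [0.536, -0.2026, 0.0604]
tool_rot: [-3.131, 0.063, 0.016]
ft_force: [-8.7, 7.8, 9.6]
grip_width: 0.271
grip_force: 40.0
```

```bash
python3 -m crank '[[[1.5,0,0,0,1],[1.5,0,0,0,1],[0.5,0,0,0,1],[0,0,0,0,1],[0,0,0,0,1]]]'
```

```text
time: 39.45
position: [0.5395, -0.2026, 0.0603]
tool_rot: [-3.131, 0.063, 0.016]
ft_force: [-9.9, 7.3, 10.7]
grip_width: 0.274
grip_force: 40.0
```

```bash
python3 -m crank '[[[-1.5,0,0,0,1],[-1.5,0,0,0,1],[0,0,0,0,0],[0,0,0,0,0],[0,0,0,0,0],[0,0,0,0,0],[0,0,0,0,0],[0,0,-30,0,0],[0,0,-35,-0.012,0],[0,0,-35,-0.012,0]]]'
python3 -m crank '[[[-20,15,-20,-0.012,0],[-35,25,-20,0,0],[-25,15,0,0,0],[-8,4,0,0,0],[0,0,0,0,0],[0,0,0,0,0]]]'
cat > bolts.py <<'E'
from h import *
import sys
s=ctrl.get_state();w=snap("wrist",sys.argv[1]);a=load("w12")["pixels"]
C=dict(pm=(201.0,22.8),pf=(323.4,23.0),blue=(197.0,180.0),red=(315.4,180.4));P={}
for k,(u,v) in C.items():
    y0,y1,x0,x1=max(0,int(v)-14),int(v)+14,int(u)-14,int(u)+14; t=a[y0:y1,x0:x1]
    Y0,X0=max(0,y0-30),x0-40; r=cv2.matchTemplate(w["pixels"][Y0:y1+30,X0:x1+40],t,cv2.TM_CCOEFF_NORMED)
    _,m,_,(x,y)=cv2.minMaxLoc(r); sx=sy=0
    if 0<x<r.shape[1]-1: q=r[y,x-1:x+2]; sx=(q[0]-q[2])/2/(q[0]+q[2]-2*q[1])
    if 0<y<r.shape[0]-1: q=r[y-1:y+2,x]; sy=(q[0]-q[2])/2/(q[0]+q[2]-2*q[1])
    P[k]=wpix(w,s,u+X0+x+sx-x0,v+Y0+y+sy-y0,.07)[:2]; print(k,m.round(2),P[k].round(4))
f=P["pf"]-P["red"];L=np.linalg.norm(f);f/=L;n=np.array([-f[1],f[0]]);print("yaw",np.arctan2(f[1],f[0]),"L",L)
for p,q in(("blue","red"),("pm","pf")): d=P[p]-P[q];print(p,d@f*1000,d@n*1000)
E
python3 bolts.py w13
```

```text
time: 40.28
position: [0.5386, -0.2062, 0.1601]
tool_rot: [-3.139, 0.027, 0.009]
ft_force: [1.5, -0.5, 1.0]
grip_width: 0.501
grip_force: 0.0
time: 40.78
position: [0.4559, -0.2606, 0.1973]
tool_rot: [-3.137, 0.008, 0.004]
ft_force: [1.5, 0.0, -0.7]
grip_width: 0.5
grip_force: 0.0Traceback (most recent call last):
  File "bolts.py", line 11, in <module>
    P[k]=wpix(w,s,u+X0+x+sx-x0,v+Y0+y+sy-y0,.07)[:2]; print(k,m.round(2),P[k].round(4))
                                                              ^^^^^^^
AttributeError: 'float' object has no attribute 'round'
```

```bash
sed -i 's/m.round(2)/round(m,2)/' bolts.py; python3 bolts.py w13
```

```text
pm 0.96 [ 0.6166 -0.2061]
pf 0.98 [ 0.6127 -0.3257]
blue 0.93 [ 0.4582 -0.1998]
red 0.97 [ 0.4532 -0.3196]
yaw -0.038085374388672655 L 0.15958079991250793
blue 0.405713839793871 119.8852985025515
pm -0.6214188172052769 119.61015110871452
```

```bash
cat > posts.py <<'E'
from h import *
import sys
t=snap("top",sys.argv[1]);h=cv2.cvtColor(t["pixels"],cv2.COLOR_RGB2HSV)
m=((h[:,:,0]>100)&(h[:,:,0]<125)&(h[:,:,1]>130)).astype(np.uint8); m[:140]=0;m[275:]=0;m[:,:205]=0;m[:,268:]=0
c,_=cv2.findContours(cv2.morphologyEx(m,cv2.MORPH_CLOSE,np.ones((11,11))),0,2);c=max(c,key=cv2.contourArea);r=cv2.minAreaRect(c);print("rack",r)
b=[pix(t,u,v,.03)[:2].round(4).tolist() for u,v in cv2.boxPoints(r)];print(b,np.mean(b,0))
g=cv2.resize(t["pixels"],None,fx=4,fy=4,interpolation=cv2.INTER_CUBIC);a=cv2.resize(load("top0")["pixels"],None,fx=4,fy=4,interpolation=cv2.INTER_CUBIC)
for n,(u,v) in dict(p1=(235.7,216.9),p2=(234.5,234.3)).items():
    U,V=int(4*u),int(4*v);T=a[V-24:V+24,U-24:U+24];S=g[V-80:V+120,U-80:U+110];R_=cv2.matchTemplate(S,T,cv2.TM_CCOEFF_NORMED)
    _,q,_,(x,y)=cv2.minMaxLoc(R_); uu,vv=u+(x-56)/4,v+(y-56)/4; print(n,round(q,2),uu,vv,pix(t,uu,vv,.105).round(4))
E
python3 posts.py t13
```

```text
rack ((239.47842407226562, 213.46185302734375), (16.9789981842041, 66.67540740966797), 4.184916019439697)
[[0.4333, -0.0523], [0.6198, -0.0675], [0.6157, -0.1155], [0.4293, -0.0995]] [ 0.524525 -0.0837  ]
p1 0.99 238.7 220.9 [ 0.5021 -0.0832  0.105 ]
p2 0.98 237.5 238.3 [ 0.457  -0.0796  0.105 ]
```

```bash
python3 -m crank '[[[5,-20,0,0,0],[10,-38,0,0,0],[10,-38,0,0,0],[10,-38,0,0,0],[8,-28,0,0,0],[3,-12,0,0,0],[0,-4,0,0,0],[0,0,0,0,0]]]'
python3 - <<'E'
from h import *
s=ctrl.get_state();print(delta(s,[.5021,-.0825,.066],0));w=snap("wrist","w14")
for p in((.5021,-.0825,.105),(.457,-.079,.105)):print(wproj(w,s,p))
h=cv2.cvtColor(w["pixels"],cv2.COLOR_RGB2HSV);m=((h[:,:,0]<18)&(h[:,:,0]>4)&(h[:,:,1]>130)&(h[:,:,2]>50)).astype(np.uint8)
k,l,st,c=cv2.connectedComponentsWithStats(m); print([(st[i].tolist(),c[i].round(1).tolist()) for i in range(1,k) if st[i,4]>60])
E
```

```text
time: 41.6
position: [0.5024, -0.0828, 0.1972]
tool_rot: [-3.14, 0.004, 0.008]
ft_force: [-0.4, -0.8, 0.3]
grip_width: 0.503
grip_force: 0.0
[np.float64(0.3), np.float64(-0.2), np.float64(131.2), np.float64(-0.003)]
(np.float64(254.77943804655783), np.float64(192.88187316952073))
(np.float64(251.18623863609892), np.float64(239.44192986752049))
[([0, 0, 11, 16, 97], [3.5, 5.2]), ([243, 172, 25, 14, 155], [255.3, 177.1]), ([240, 215, 24, 19, 252], [251.8, 222.5])]
```

```bash
python3 -m crank '[[[0,0,35,0,0],[0,0,40,0,0],[0,0,35,0,0],[0,0,15,0,0],[0,0,6,0,0],[0,0,0,0,1],[0,0,0,0,1],[0,0,0,0,1],[0,0,0,0,1],[0,0,0,0,1]]]' 40
python3 -m crank '[[[0,0,0,0,1],[0,0,0,0,1],[0,0,-10,0,1],[0,0,-30,0,1],[0,0,-35,0,1],[0,0,-35,0,1],[0,0,0,0,1]]]' 40
```

```text
time: 42.48
position: [0.5031, -0.083, 0.0681]
tool_rot: [-3.138, 0.008, 0.001]
ft_force: [0.7, 0.1, 3.7]
grip_width: 0.267
grip_force: 40.0
time: 43.07
position: [0.5062, -0.0844, 0.1832]
tool_rot: [-3.137, 0.009, -0.011]
ft_force: [1.6, -1.5, -1.9]
grip_width: 0.268
grip_force: 40.0
```

```bash
python3 -m crank '[[[10,20,0,0,1],[20,36,0,0,1],[20,36,0,0,1],[18,34,0,0,1],[8,20,0,0,1],[2,6,0,0,1],[0,0,0,0,1],[0,0,0,0,1]]]'
python3 - <<'E'
from h import *
s=ctrl.get_state();print(delta(s,[.585,-.2373,.1]));print(s['position'])
E
```

```text
time: 43.73
position: [0.5789, -0.2351, 0.1755]
tool_rot: [-3.138, 0.008, 0.008]
ft_force: [0.0, 0.6, -1.1]
grip_width: 0.262
grip_force: 40.0
[np.float64(6.5), np.float64(2.5), np.float64(75.4)]
[ 0.57886519 -0.23505036  0.17547015]
```

```bash
python3 -m crank '[[[4,2,0,0,1],[2.5,0.5,20,0,1],[0,0,30,0,1],[0,0,15,0,1],[0,0,7,0,1],[0,0,0,0,1],[0,0,0,0,1]]]'
python3 - <<'E'
from h import *
s=ctrl.get_state();print(delta(s,[.585,-.2373,.098]))
E
```

```text
time: 44.32
position: [0.5861, -0.2376, 0.1045]
tool_rot: [-3.139, 0.007, 0.005]
ft_force: [0.9, -1.0, -0.9]
grip_width: 0.262
grip_force: 40.0
[np.float64(-1.0), np.float64(-0.3), np.float64(6.5)]
```

```bash
python3 -m crank '[[[-1,0,5,0,1],[0,0,5,0,1],[0,0,3,0,1],[0,0,0,0,1],[0,0,0,0,1]]]'
```

```text
time: 44.73
position: [0.5846, -0.238, 0.0908]
tool_rot: [-3.139, 0.008, 0.006]
ft_force: [-0.0, -1.1, -1.3]
grip_width: 0.261
grip_force: 40.0
```

```bash
python3 -m crank '[[[0,0,4,0,1],[0,0,4,0,1],[0,0,4,0,1],[0,0,0,0,1]]]'
python3 -m crank '[[[0,0,4,0,1],[0,0,3,0,1],[0,0,0,0,1],[0,0,0,0,1]]]'
```

```text
time: 45.07
position: [0.584, -0.2376, 0.0777]
tool_rot: [-3.138, 0.008, 0.009]
ft_force: [-0.9, -0.2, -2.2]
grip_width: 0.266
grip_force: 40.0
time: 45.4
position: [0.5844, -0.2379, 0.0716]
tool_rot: [-3.139, 0.008, 0.007]
ft_force: [-0.5, 0.0, -0.9]
grip_width: 0.269
grip_force: 40.0
```

Going in freely; finish until the floor is felt.

```bash
python3 -m crank '[[[0,0,3,0,1],[0,0,2,0,1],[0,0,0,0,1]]]'
python3 -m crank '[[[0,0,-0.5,0,0],[0,0,0,0,0],[0,0,0,0,0],[0,0,0,0,0],[0,0,0,0,0],[0,0,-25,0,0],[0,0,-35,0,0],[0,0,-40,0,0],[0,0,-30,0,0],[0,0,0,0,0]]]'
python3 posts.py t15
```

```text
time: 45.65
position: [0.5853, -0.2383, 0.0682]
tool_rot: [-3.139, 0.008, 0.004]
ft_force: [-1.4, 1.2, 5.6]
grip_width: 0.265
grip_force: 40.0
time: 46.48
position: [0.5881, -0.2407, 0.2043]
tool_rot: [3.141, -0.009, 0.01]
ft_force: [1.0, -0.7, 0.5]
grip_width: 0.5
grip_force: 0.0
rack ((239.4612579345703, 213.363037109375), (17.02764892578125, 66.4808120727539), 4.184916019439697)
[[0.4339, -0.0522], [0.6199, -0.0674], [0.6157, -0.1155], [0.4298, -0.0995]] [ 0.524825 -0.08365 ]
p1 0.77 237.2 238.15 [ 0.4574 -0.0789  0.105 ]
p2 0.81 237.25 238.3 [ 0.457 -0.079  0.105]
```

```bash
python3 -m crank '[[[-15,-18,0,0,0],[-26,-32,0,0,0],[-26,-32,0,0,0],[-26,-32,0,0,0],[-22,-28,0,0,0],[-12,-14,0,0,0],[-4,-5,0,0,0],[0,0,0,0,0]]]'
python3 - <<'E'
from h import *
s=ctrl.get_state();print(delta(s,[.457,-.079,.066],0))
E
```

```text
time: 47.2
position: [0.454, -0.0747, 0.1977]
tool_rot: [-3.136, 0.002, 0.007]
ft_force: [0.6, -0.5, 1.1]
grip_width: 0.498
grip_force: 0.0
[np.float64(3.6), np.float64(5.0), np.float64(131.7), np.float64(-0.001)]
```

```bash
python3 -m crank '[[[3,4,20,0,0],[0,0,40,0,0],[0,0,40,0,0],[0,0,22,0,0],[0,0,8,0,0],[0,0,0,0,1],[0,0,0,0,1],[0,0,0,0,1],[0,0,0,0,1],[0,0,0,0,1]]]' 40
python3 -m crank '[[[0,0,0,0,1],[0,0,0,0,1]]]' 40
python3 -m crank '[[[0,0,-10,0,1],[0,0,-30,0,1],[0,0,-35,0,1],[0,0,-35,0,1],[3,20,0,0,1],[5,36,0,0,1],[5,38,0,0,1],[5,38,0,0,1],[5,36,0,0,1],[4,24,0,0,1]]]' 40
python3 -m crank '[[[2,10,0,0,1],[0,3,0,0,1],[0,0,0,0,1],[0,0,0,0,1]]]'
python3 - <<'E'
from h import *
s=ctrl.get_state();print(delta(s,[.4865,-.2858,.1]))
E
```

```text
time: 48.03
position: [0.4589, -0.0804, 0.0698]
tool_rot: [-3.138, 0.007, 0.001]
ft_force: [0.6, -0.6, 2.5]
grip_width: 0.267
grip_force: 39.8
time: 48.2
position: [0.459, -0.0804, 0.0697]
tool_rot: [-3.138, 0.007, 0.001]
ft_force: [1.6, -0.7, 6.4]
grip_width: 0.267
grip_force: 39.8
time: 49.03
position: [0.4833, -0.276, 0.1774]
tool_rot: [-3.14, 0.011, 0.007]
ft_force: [-0.1, 0.9, -0.3]
grip_width: 0.263
grip_force: 39.9
time: 49.37
position: [0.4856, -0.2845, 0.1773]
tool_rot: [-3.137, 0.007, 0.007]
ft_force: [0.2, 0.7, -0.7]
grip_width: 0.265
grip_force: 39.9
[np.float64(1.2), np.float64(1.6), np.float64(77.3)]
```

```bash
python3 -m crank '[[[2.4,1.6,20,0,1],[0,0,30,0,1],[0,0,18,0,1],[0,0,6,0,1],[0,0,0,0,1],[0,0,0,0,1]]]'
python3 -m crank '[[[0,0,5,0,1],[0,0,4,0,1],[0,0,4,0,1],[0,0,0,0,1],[0,0,0,0,1]]]'
```

```text
time: 49.87
position: [0.4885, -0.2864, 0.1044]
tool_rot: [-3.138, 0.006, 0.004]
ft_force: [-0.9, -0.6, 0.1]
grip_width: 0.262
grip_force: 39.9
time: 50.28
position: [0.4877, -0.2872, 0.0905]
tool_rot: [-3.139, 0.008, 0.006]
ft_force: [-0.4, 0.6, -0.8]
grip_width: 0.263
grip_force: 39.9
```

```bash
python3 -m crank '[[[0,0,4,0,1],[0,0,4,0,1],[0,0,4,0,1],[0,0,4,0,1],[0,0,0,0,1]]]'
python3 -m crank '[[[0,0,3,0,1],[0,0,2,0,1],[0,0,0,0,1]]]'
```

```text
time: 50.7
position: [0.4871, -0.2867, 0.0735]
tool_rot: [-3.138, 0.008, 0.009]
ft_force: [-0.3, -0.0, -2.3]
grip_width: 0.267
grip_force: 39.9
time: 50.95
position: [0.488, -0.2873, 0.0699]
tool_rot: [-3.139, 0.008, 0.005]
ft_force: [-0.2, 0.7, 0.6]
grip_width: 0.261
grip_force: 39.9
```

```bash
python3 -m crank '[[[0,0,0.5,0,1],[0,0,0,0,0],[0,0,0,0,0],[0,0,0,0,0],[0,0,0,0,0],[0,0,0,0,0],[0,0,-25,0,0],[0,0,-35,0,0],[0,0,-40,0,0],[0,0,-30,0,0]]]'
python3 -m crank '[[[-10,-8,0,0,0],[-20,-15,0,0,0],[-6,-4,0,0,0],[0,0,0,0,0],[0,0,0,0,0]]]'
python3 bolts.py w16
python3 - <<'E'
from h import *
s=ctrl.get_state();w=load("w16");t=snap("top","t16")
# white post tops expected
for p in((.5843,-.2373,.105),(.4865,-.2858,.105)):
    u,v=map(int,np.round(wproj(w,s,p))); print((u,v),w["pixels"][v,u])
    U,V=proj(t,p);print(U,V,t["pixels"][int(V+.5),int(U+.5)])
h=cv2.cvtColor(w["pixels"],cv2.COLOR_RGB2HSV);m=((h[:,:,0]<18)&(h[:,:,0]>4)&(h[:,:,1]>130)&(h[:,:,2]>50)).astype(np.uint8)
k,l,st,c=cv2.connectedComponentsWithStats(m); print([(st[i].tolist(),c[i].round(1).tolist()) for i in range(1,k) if st[i,4]>60])
E
```

```text
time: 51.78
position: [0.4883, -0.2882, 0.2015]
tool_rot: [-3.14, 0.009, 0.004]
ft_force: [0.1, -0.8, 0.3]
grip_width: 0.497
grip_force: 0.0
time: 52.2
position: [0.4528, -0.2598, 0.1995]
tool_rot: [-3.137, 0.006, 0.003]
ft_force: [0.5, 0.2, 0.5]
grip_width: 0.501
grip_force: 0.0
pm 0.98 [ 0.6165 -0.2059]
pf 0.97 [ 0.6125 -0.3257]
blue 0.92 [ 0.4575 -0.1998]
red 0.98 [ 0.453  -0.3196]
yaw -0.03847220284700473 L 0.15967841424635448
blue -0.13539980245219196 119.88867257227211
pm -0.645024807406637 119.84491264988833
(228, 43) [208 203 198]
296.78350046340927 188.88775684925926 [209 204 205]
(285, 155) [204 200 193]
316.2277224515488 225.8906933683729 [26 27 28]
[([220, 46, 25, 16, 138], [234.6, 56.2]), ([271, 138, 21, 18, 74], [277.8, 143.0])]
```

```bash
python3 -c "
from bench import job
print(job.close_job())"
```

```text
the job is handed in; nothing more can be done
None
```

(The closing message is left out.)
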